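# Nest the drive modules on the burn-in cold plate and clamp them down

## Robot

A 7-joint arm with a two-finger parallel gripper is mounted at the origin on a cart in front of the work surface, level with it; the furniture and walls round the work are solid. World frame = base frame: x ahead of the robot, y to its left, z up, the work surface at z = 0. Lengths are in m, angles in rad, forces in N, time in s.
With the tool pointing down it reaches from about 0.425 to 0.875 m from the base axis. Payload 4.7 kg.
Tool frame: the origin (TCP) lies where the fingers leave the gripper's body, on its centre line; the fingertips stand 70 mm ahead of it and the grasp point (between the pads) lies 51 mm ahead of it; z points along the fingers, y is the line along which they close (so a half turn about z gives the same grasp; the last joint's range is limited). The gripper opens to 87 mm and grips with 3 to 60 N. Pads are 19 mm wide; open, the fingers measure 117 mm over their backs; the gripper's body (75 mm by 190 mm) begins 51 mm behind the grasp point.
Start: joints at [1.306, 0.321, -0.07, 1.45, 0.023, 1.371, -0.057], TCP at [0.179, -0.625, 0.292] pointing down, gripper open.
Joint ranges: [-2.86, 2.86], [-0.3, 2.09], [-1.38, 1.24], [0.06, 2.45], [-1.56, 4.7], [0.09, 2.05], [-2.69, 2.69]. Speed limits (rad/s): [2.57, 2.57, 3.14, 3.14, 3.14, 3.14, 3.14].

## Interface

Orientations are given as a rotation vector (axis times angle).
In Python, from bench import ctrl gives the robot as it stands.
- The arm moves only by the tool drive_tool, never from a script. Its argument "motion" is a list of rows, each a list of 3 entries, a list of its own where there are three numbers: the shift along the tool's x, y, z in cm, then the turn, a rotation vector about the tool's x, y, z in degrees, then the opening, from -1 (shut) to 1 (fully open). In form: [[[x, y, z], [ax, ay, az], claw], ...]. A call has 1 to 12 rows; each row shifts and turns the commanded pose from where the row before left it, along the tool's axes as they then stand; what a row does not reach is not made up. A row lasts 1/8 s, in which the tool goes at most 62.5 mm and 10.7 degrees, less where a joint would pass 70% of its speed; a pose out of reach is approached as far as the arm can. A call with a gripper value outside its range is refused whole. The fingers move at their own pace and stop on an object; "force" is the grip in N (left out, the last holds). Time passes only in rows, so rows that do not move let the fingers close. It gives the time, the measured TCP pose, the force, the opening and the grip force at its end, in the units of the state.
- ctrl.get_state(): the state, without advancing time (a new reading comes with each control period).
- ctrl.get_image(name): name is "scene" or "top" or "wrist"; returns the picture (480x640x3 uint8, red, green, blue); there is no depth.
- ctrl.calibration(name): a dict with "K" (3x3 intrinsics, pixels), "distortion" ([k1, k2, p1, p2, k3] as OpenCV has them; the pictures are not rectified), "origin" and "attitude" of the camera in the world; the wrist camera has in their place "tool_from_camera" (4x4, takes a point from camera to tool coordinates, whose origin is the TCP and whose axes are the flange's). Camera axes: x right, y up, looking along -z (the intrinsics and any distortion apply to the point x, -y, -z); pixel columns grow to the right and rows downward; lengths in m; the calibration is good to about 2 mm. A picture is of the moment at which its call begins: read the wrist's pose just before it. calibration takes no time and is no camera call.
- ctrl.close_job(): hands the job in; it is judged then, once.
The state is a dict: "time": time; "joint_positions": joint angles; "qd": joint speeds; "joint_torque": joint torques, N m; "position": TCP position; "tool_rot": TCP orientation; "ft_force": force on the tool from outside, world axes, zero at the start; "torque": the same for the moment, N m; "grip_width": opening from 0.0 (shut) to 1.0 (fully open); "grip_force": force on a finger pad.
Only numpy, scipy, OpenCV 4.12 (cv2) and the standard library are available. Lean on these libraries where they do the work, as an engineer would, in place of code of your own. Each camera call takes 0.05 s, during which the arm holds its last target. There are 200 camera calls.

## Task

Load the burn-in cold plate: lift its hinged hold-down bar out of the way, then lay every drive module on the bench into its own place in the frame so that the interlocking base plates fit together and lie flush (a place whose module is not there today stays empty). When all are in, swing the bar down flat over them and swing the swing bolt upright into the fork of the bar's end.

Things in the scene. Friction and masses are not known exactly. Their poses are not given: they have to be found in the camera images.
- mod_a (a point): Drive module A, 0.26 kg: aluminium base plate 12 mm thick, a 66 mm square with a 22 mm square notch in the middle of its +y side and a 22 mm square tab on its +x side, at the -y end of that side; black heat sink on top, centred, 38 (along x) x 20 (y) x 28 mm tall, to grip across y. Point: centre of the 66 mm square, 20 mm above the underside (8 above the plate's top, 20 below the sink's top).
- mod_b (a point): Drive module B: its plate is a 66 mm square that lacks the 22 mm square at its (-x, -y) corner and has the 22 mm tab on the +y side, at the -x end of that side. Heat sink, heights, point and axes as for module A.
- mod_c (a point): Drive module C: its plate is a 66 mm square that lacks the 22 mm square at its (-x, -y) corner and has the 22 mm tab on the -x side, at the +y end of that side. Heat sink, heights, point and axes as for module A.
- mod_d (a point): Drive module D: its plate is a 66 mm square that lacks the 22 mm square at its (+x, +y) corner and has the 22 mm tab in the middle of the -y side. Heat sink, heights, point and axes as for module A.
- frame_mid (a point): Middle of the cold plate, level with the top of its rim: a fixed block 160 x 160 mm with a dark steel rim round a square recess 132.8 mm wide, 12 mm deep; rim 24 mm, recess floor 12 mm above the bench. x from its bolt end (the robot's left) to its hinge end (right), y roughly away from the robot, z up. The four plates fill the recess; gaps 1.6 mm, 1.2 mm to the rim; lower edges chamfered 2 mm.
- place_a (a point): Where the point of module A lies, with the same axes, when it is seated: near left quarter of the recess as seen from the robot (-x, -y of the cold plate), 33 mm from the middle each way, 20 mm above the recess floor. Each plate goes straight down into its place, in any order, and is then flush with the rim.
- place_b (a point): The same for module B: near right quarter (+x, -y of the cold plate).
- place_c (a point): The same for module C: far right quarter (+x, +y of the cold plate).
- place_d (a point): The same for module D: far left quarter (-x, +y of the cold plate).
- hold_bar (a joint): Angle of the steel hold-down bar (18 mm wide, 10 thick, about 0.2 m long) along the cold plate's middle: 0 = flat down, 0.7 mm above the rim, at its stop; grows as its forked end is lifted up and over to the hinge side; upright at 1.57, stop at 1.95. Stiff hinge: it stays where it is left; 3 to 5 N at the handle move it. It starts low.
- bar_hinge (a point): The bar's hinge axis (along the cold plate's y) at the hinge end, 92 mm from the frame's middle, 30 mm above the bench. Axes of the cold plate.
- bar_grip (a point): Centre of the bar's black handle, a knob 22 mm in diameter, 31 mm long; with the bar flat it stands upright on the bar, centre 30 mm above the hinge axis and 162 mm from it towards the bolt end. Axes of the bar: z along the knob, y along the hinge. It can be pinched from above across y at any angle of the bar and turns between the fingers.
- swing_bolt (a joint): Angle of the swing bolt at the bolt end of the cold plate: 0 = upright at its stop, in the 11 mm slot of the bar's forked end, its hand nut above the fork; grows as it leans out, away from the frame; stop at 1.35, almost lying. It starts leaning out, stays where it is left; 1 to 2 N at the nut move it.
- bolt_pivot (a point): The swing bolt's hinge axis (along the cold plate's y), 98 mm from the frame's middle at the bolt end, 12 mm above the bench. Axes of the cold plate.
- bolt_knob (a point): Centre of the swing bolt's black hand nut, 24 mm in diameter, 20 mm long, 50 mm from the pivot along the bolt. z along the bolt, y along its hinge. It can be pinched from above across y and turns between the fingers.

How it is judged:
By the outcome, as a careful person would: the job done as asked, in the order asked, and still so for the second after the job is handed in, with the robot touching nothing.
Of module_a, module_b, module_c, module_d only 3 to 4 are there at a start; the rules pass over those that are not, and their reading is None.
At some moment in a run one of module_a, module_b, module_c, module_d may be knocked a few centimetres aside while the robot is not near it.
Once in a run the grip may slacken for a moment while it holds something.
It also fails if it takes over 210 s, if anything falls off the work surface, if the arm or the gripper's body presses on something with over 40 N, if the wrist force passes 120 N, or if a joint passes its speed limit or range.

## Working session

There is one attempt and no reset: what is moved stays moved. The work goes in short steps, Python scripts to look and compute and a tool call to move; the robot and the scene stay as the last step left them, time stands still between calls to the robot, and variables do not carry over. Pictures are saved under pics/ and viewed, at most 14 in all, crops included, and the job is handed in when it is done.

Besides the shell and the picture viewer there is one more tool, called after "Request:" by a JSON object that holds its "method" and its "body", one argument or row to a line. drive_tool: Moves the arm, as the interface text tells. Its arguments: {"type":"object","properties":{"motion":{"type":"array","items":{"type":"array"}},"force":{"type":"number"}},"required":["motion"]}

```bash
ls; mkdir -p pics; python3 - <<'E'
from bench import ctrl
import cv2,numpy as np
np.set_printoptions(precision=4,suppress=True)
print(ctrl.get_state())
for n in ("scene","top","wrist"):
    print(n,ctrl.calibration(n))
    im=ctrl.get_image(n)
    cv2.imwrite(f"pics/{n}0.png",im[:,:,::-1])
E
```

```text
pics
{'time': 0.0, 'joint_positions': array([ 1.3061,  0.3219, -0.0701,  1.4517,  0.0226,  1.3708, -0.0569]), 'qd': array([-0.0003, -0.0006, -0.0006, -0.0006,  0.0004,  0.0002,  0.0004]), 'joint_torque': array([ -0.0005, -49.1286,  -0.4041, -31.2525,  -0.0638,   0.0438,
         0.0002]), 'position': array([ 0.1787, -0.6245,  0.2911]), 'tool_rot': array([-3.1092, -0.4363,  0.0006]), 'ft_force': array([-0.8781, -0.3905,  0.82  ]), 'torque': array([-0.0246,  0.0091,  0.0189]), 'grip_force': 0.0, 'grip_width': 0.9942585936295041}
scene {'K': array([[440.3676,   0.    , 311.6655],
       [  0.    , 440.3676, 243.7485],
       [  0.    ,   0.    ,   1.    ]]), 'distortion': array([-0.095,  0.   ,  0.   ,  0.   ,  0.   ]), 'origin': array([0.0246, 0.4427, 0.8435]), 'attitude': array([ 0.3755, -0.7654, -2.1682])}
top {'K': array([[611.1959,   0.    , 323.0174],
       [  0.    , 611.1959, 236.7249],
       [  0.    ,   0.    ,   1.    ]]), 'distortion': array([-0.1887,  0.    ,  0.    ,  0.    ,  0.    ]), 'origin': array([0.3769, 0.0435, 1.3352]), 'attitude': array([ 0.0687, -0.0945, -1.5471])}
wrist {'K': array([[409.4442,   0.    , 327.1297],
       [  0.    , 409.4442, 243.0718],
       [  0.    ,   0.    ,   1.    ]]), 'distortion': array([-0.0831,  0.    ,  0.    ,  0.    ,  0.    ]), 'tool_from_camera': array([[-0.0004,  0.9582,  0.2862,  0.0785],
       [ 1.    ,  0.0004,  0.    ,  0.0001],
       [-0.0001,  0.2862, -0.9582, -0.0924],
       [ 0.    ,  0.    ,  0.    ,  1.    ]])}
```

View pics/top0.png

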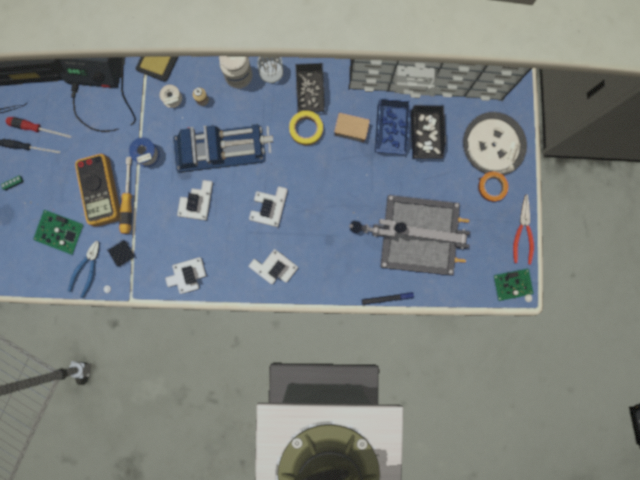

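View pics/scene0.png

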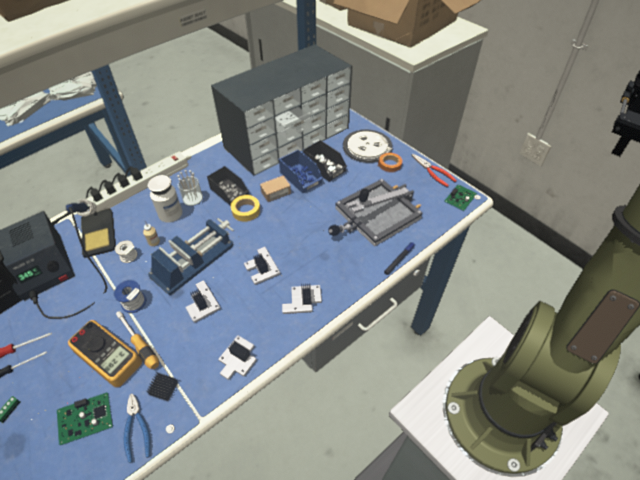

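```bash
cat > h.py <<'E'
from bench import ctrl
import cv2,numpy as np
from scipy.spatial.transform import Rotation as R
np.set_printoptions(precision=4,suppress=True)
def cam(name,st=None):
    c=ctrl.calibration(name)
    if name=="wrist":
        T=np.eye(4);T[:3,:3]=R.from_rotvec(st["tool_rot"]).as_matrix();T[:3,3]=st["position"]
        T=T@c["tool_from_camera"];return c["K"],c["distortion"],T[:3,:3],T[:3,3]
    return c["K"],c["distortion"],R.from_rotvec(c["attitude"]).as_matrix(),c["origin"]
def rays(C,px):
    K,d,A,o=C
    u=cv2.undistortPoints(np.array(px,float).reshape(-1,1,2),K,d)[:,0]
    return np.c_[u[:,0],-u[:,1],-np.ones(len(u))]@A.T
def onz(C,px,z):
    r=rays(C,px);return C[3]+r*((z-C[3][2])/r[:,2])[:,None]
def proj(C,P):
    K,d,A,o=C
    q=(np.array(P,float).reshape(-1,3)-o)@A*[1,-1,-1]
    return cv2.projectPoints(q.reshape(-1,1,3),np.zeros(3),np.zeros(3),K,d)[0][:,0]
def shot(name,fn):
    st=ctrl.get_state();im=ctrl.get_image(name)
    cv2.imwrite(f"pics/{fn}.png",im[:,:,::-1]);np.save(f"pics/{fn}.npy",np.r_[st["position"],st["tool_rot"]])
    return st,im
def load(fn):
    p=np.load(f"pics/{fn}.npy");return cam("wrist",dict(position=p[:3],tool_rot=p[3:])),cv2.imread(f"pics/{fn}.png")
E
python3 - <<'E'
from h import *
C=cam("top")
print(onz(C,[(196,203),(268,207),(187,275),(275,267)],.012))
print(onz(C,[(389,197),(461,203),(455,274),(381,268)],.024))
print("knob,nut",onz(C,[(400,228),(357,228)],.06))
im=cv2.imread("pics/top0.png")
a=cv2.resize(im[170:300,155:305],None,fx=4,fy=4,interpolation=cv2.INTER_CUBIC)
cv2.imwrite("pics/c1.png",a)
E
```

```text
[[0.5838 0.3043 0.012 ]
 [0.5782 0.145  0.012 ]
 [0.425  0.3174 0.012 ]
 [0.4473 0.1258 0.012 ]]
[[ 0.6048 -0.1188  0.024 ]
 [ 0.596  -0.2788  0.024 ]
 [ 0.4395 -0.2651  0.024 ]
 [ 0.4495 -0.103   0.024 ]]
knob,nut [[ 0.5329 -0.1383  0.06  ]
 [ 0.5307 -0.0472  0.06  ]]
```

View pics/c1.png

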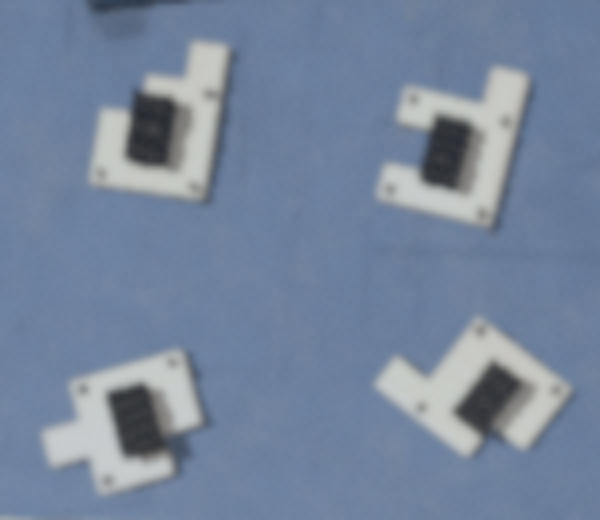

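The four modules, in crop pixels: C top left (missing corner top left, tab top right), A top right (notch on the left side, tab up), D bottom left (tab on the left, missing corner bottom right) and B bottom right (tab on the left, missing corner at the bottom). The frame centre is near (0.52, -0.19) with yaw about -93°. I'll move over it for a closer look.

Request:
{"method": "drive_tool", "body": {
  "motion": [
    [[0, 0, 0], [0, 0, -8.9], 1],
    [[0, 0, 0], [0, 0, -8.9], 1],
    [[0, 0, 0], [0, 0, -8.9], 1],
    [[0, 0, 0], [0, 0, -8.9], 1],
    [[0, 0, 0], [0, 0, -8.9], 1],
    [[0, 0, 0], [0, 0, -8.9], 1],
    [[0, 0, 0], [0, 0, -8.9], 1],
    [[0, 0, 0], [0, 0, -8.9], 1]
  ]
}}

```text
time: 1.15
position: [0.1788, -0.6247, 0.2918]
tool_rot: [-2.269, -2.171, -0.001]
ft_force: [0.1, 0.1, -0.7]
grip_width: 1.0
grip_force: 0.0
```

Request:
{"method": "drive_tool", "body": {
  "motion": [
    [[4.5, 3.2, -0.3], [0, 0, 0], 1],
    [[4.5, 3.2, -0.3], [0, 0, 0], 1],
    [[4.5, 3.2, -0.3], [0, 0, 0], 1],
    [[4.5, 3.2, -0.3], [0, 0, 0], 1],
    [[4.5, 3.2, -0.3], [0, 0, 0], 1],
    [[4.5, 3.2, -0.3], [0, 0, 0], 1],
    [[4.5, 3.2, -0.3], [0, 0, 0], 1],
    [[4.5, 3.2, -0.3], [0, 0, 0], 1],
    [[4.5, 3.2, -0.3], [0, 0, 0], 1],
    [[4.5, 3.2, -0.3], [0, 0, 0], 1],
    [[0, 0, 0], [0, 0, 0], 1],
    [[0, 0, 0], [0, 0, 0], 1]
  ]
}}

```text
time: 2.65
position: [0.5203, -0.1917, 0.3219]
tool_rot: [-2.275, -2.166, 0.002]
ft_force: [0.2, -0.1, 0.2]
grip_width: 1.001
grip_force: 0.0
```

```bash
cat >> h.py <<'E'
def pose():
    s=ctrl.get_state();m=R.from_rotvec(s["tool_rot"]).as_matrix()
    return s,m,np.degrees(np.arctan2(m[1,0],m[0,0]))
def go(x,y,z,yaw):
    """turn (deg, tool axes) then shift (cm, axes after the turn) from the measured pose"""
    s,m,ya=pose();c,n=np.cos(np.radians(yaw)),np.sin(np.radians(yaw))
    G=np.array([[c,n,0],[n,-c,0],[0,0,-1.]])
    t=np.degrees(R.from_matrix(m.T@G).as_rotvec());d=G.T@(np.array([x,y,z])-s["position"])*100
    print("now",s["position"],"yaw %.2f t %.1f"%(ya,s["time"]),"turn",t.round(2),"shift",d.round(2),"rows",abs(np.linalg.norm(t)/10).round(1),(np.linalg.norm(d)/6).round(1))
E
python3 - <<'E'
from h import *
st,im=shot("wrist","w1"); s,m,y=pose();print(s["position"],y,m[2],s["time"])
E
```

```text
[ 0.5199 -0.1926  0.3218] 87.07524854517784 [-0.0006 -0.0011 -1.    ] 2.7
```

View pics/w1.png

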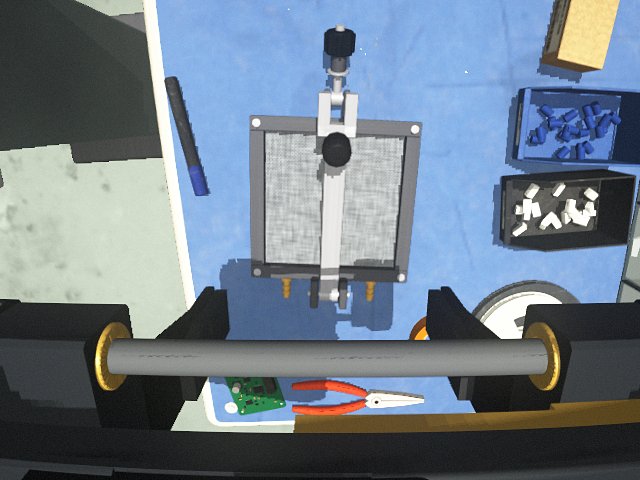

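The view shows the frame with its four white corner screws near (256,122), (415,129), (402,278) and (257,272). The bar knob is at (336,149) and the bolt nut at (340,42). I'll fix the frame from the screws.

```bash
cat >> h.py <<'E'
def frame(fn,guess,z=.024):
    C,im=load(fn);g=cv2.cvtColor(im,cv2.COLOR_BGR2GRAY);P=[]
    for u,v in guess:
        w=g[v-7:v+8,u-7:u+8].astype(float);k=np.clip(w-150,0,None);yy,xx=np.mgrid[-7:8,-7:8]
        P.append((u+(k*xx).sum()/k.sum(),v+(k*yy).sum()/k.sum()))
    W=onz(C,P,z);c=W.mean(0);ex=(W[1]+W[2]-W[0]-W[3]) # hinge side minus bolt side
    print(np.array(P),W,c,[np.linalg.norm(W[i]-W[i-1]) for i in range(4)])
    e1=W[1]-W[0]+W[2]-W[3]; e2=W[3]-W[0]+W[2]-W[1]
    print("yaws",np.degrees(np.arctan2(e1[1],e1[0])),np.degrees(np.arctan2(e2[1],e2[0])));return c
E
python3 - <<'E'
from h import *
c=frame("w1",[(256,122),(257,272),(402,278),(415,129)])
C,im=load("w1")
print("knob z.1,.06",onz(C,[(336,149)]*2,.1),onz(C,[(336,149)],.06),"nut",onz(C,[(340,42)],.05))
E
```

```text
[[255.7039 122.1492]
 [256.4144 271.1441]
 [402.6857 278.632 ]
 [415.0167 128.9183]] [[ 0.458  -0.1104  0.024 ]
 [ 0.4445 -0.2562  0.024 ]
 [ 0.5935 -0.2718  0.024 ]
 [ 0.6049 -0.1236  0.024 ]] [ 0.5252 -0.1905  0.024 ] [np.float64(0.14750249468714796), np.float64(0.1464642342284911), np.float64(0.14975673309106716), np.float64(0.14863690426608958)]
yaws -94.82127544429284 -5.574013301280376
knob z.1,.06 [[ 0.5295 -0.1337  0.1   ]
 [ 0.5295 -0.1337  0.1   ]] [[ 0.5302 -0.1363  0.06  ]] nut [[ 0.5376 -0.0498  0.05  ]]
```

```bash
python3 - <<'E'
from h import *
go(.5302,-.1312,.146,85.2)
th=np.linspace(.22,1.72,13)
x=.092-.162*np.cos(th)+.03*np.sin(th);z=.03+.162*np.sin(th)+.03*np.cos(th)
print(np.c_[th[1:],-np.diff(x)*100,-np.diff(z)*100].round(2))
E
```

```text
now [ 0.5199 -0.1926  0.3218] yaw 87.08 t 2.7 turn [-0.06  0.04  1.88] shift [ 6.2   0.51 17.58] rows 0.2 3.1
[[ 0.34 -0.92 -1.84]
 [ 0.47 -1.15 -1.71]
 [ 0.6  -1.35 -1.55]
 [ 0.72 -1.53 -1.37]
 [ 0.84 -1.69 -1.17]
 [ 0.97 -1.83 -0.95]
 [ 1.1  -1.93 -0.72]
 [ 1.22 -2.   -0.47]
 [ 1.34 -2.05 -0.22]
 [ 1.47 -2.06  0.04]
 [ 1.6  -2.04  0.3 ]
 [ 1.72 -1.98  0.55]]
```

Request:
{"method": "drive_tool", "body": {
  "motion": [
    [[2, 0.2, 0], [0, 0, 1.9], 1],
    [[4.2, 0.3, 0], [0, 0, 0], 1],
    [[0, 0, 4.5], [0, 0, 0], 1],
    [[0, 0, 4.5], [0, 0, 0], 1],
    [[0, 0, 4.5], [0, 0, 0], 1],
    [[0, 0, 4], [0, 0, 0], 1],
    [[0, 0, 0], [0, 0, 0], 0],
    [[0, 0, 0], [0, 0, 0], -0.7],
    [[0, 0, 0], [0, 0, 0], -0.7],
    [[0, 0, 0], [0, 0, 0], -0.7],
    [[0, 0, 0], [0, 0, 0], -0.7]
  ],
  "force": 20
}}

```text
time: 4.08
position: [0.5305, -0.1299, 0.148]
tool_rot: [2.31, 2.127, 0.001]
ft_force: [0.5, 0.8, -0.7]
grip_width: 0.517
grip_force: 0.0
```

Request:
{"method": "drive_tool", "body": {
  "motion": [
    [[0, 0, 0], [0, 0, 0], -0.8],
    [[0, 0, 0], [0, 0, 0], -0.8],
    [[0, 0, 0], [0, 0, 0], -0.8],
    [[0, 0, 0], [0, 0, 0], -0.8],
    [[0, 0, 0], [0, 0, 0], -0.8],
    [[0, 0, 0], [0, 0, 0], -0.8]
  ],
  "force": 20
}}

```text
time: 4.82
position: [0.5302, -0.1298, 0.1473]
tool_rot: [2.311, 2.128, 0.0]
ft_force: [2.0, -0.3, 0.1]
grip_width: 0.247
grip_force: 20.1
```

Request:
{"method": "drive_tool", "body": {
  "motion": [
    [[-0.9, 0, -1.8], [0, 0, 0], -0.8],
    [[-1.15, 0, -1.7], [0, 0, 0], -0.8],
    [[-1.35, 0, -1.55], [0, 0, 0], -0.8],
    [[-1.5, 0, -1.4], [0, 0, 0], -0.8],
    [[-1.7, 0, -1.2], [0, 0, 0], -0.8],
    [[-1.8, 0, -0.95], [0, 0, 0], -0.8],
    [[-1.9, 0, -0.7], [0, 0, 0], -0.8],
    [[-2, 0, -0.5], [0, 0, 0], -0.8],
    [[-2.05, 0, -0.2], [0, 0, 0], -0.8],
    [[-2.05, 0, 0.05], [0, 0, 0], -0.8],
    [[-2.05, 0, 0.3], [0, 0, 0], -0.8],
    [[-2, 0, 0.55], [0, 0, 0], -0.8]
  ]
}}

```text
time: 6.32
position: [0.5121, -0.3359, 0.2384]
tool_rot: [-2.312, -2.126, 0.003]
ft_force: [-3.1, 4.1, 0.2]
grip_width: 0.245
grip_force: 20.0
```

```bash
python3 - <<'E'
from h import *
s,m,y=pose();print(s["position"],y,s["ft_force"],s["grip_width"],s["grip_force"]);shot("wrist","w2")
E
```

```text
[ 0.5121 -0.3359  0.2384] 85.20814447105326 [-3.1463  4.0633  0.2458] 0.24461675331983587 20.000256299972534
```

View pics/w2.png

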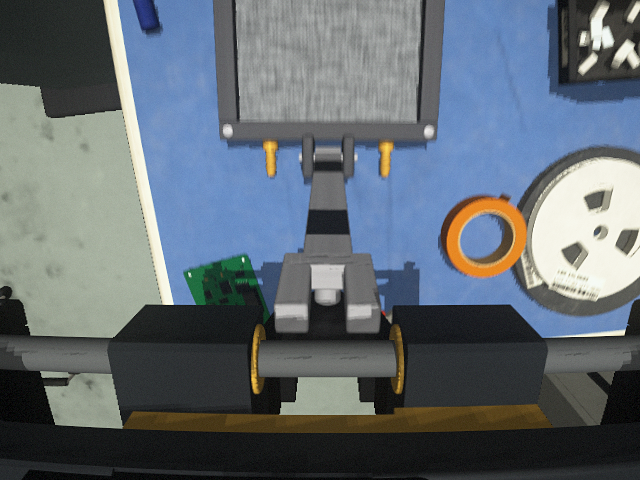

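The bar stands past upright, gripped at about θ≈1.74, with the fork near (327,295). I'll release it, rise and look at the modules.

Request:
{"method": "drive_tool", "body": {
  "motion": [
    [[0, 0, 0], [0, 0, 0], 1],
    [[0, 0, 0], [0, 0, 0], 1],
    [[0, 0, 0], [0, 0, 0], 1],
    [[0, 0, 0], [0, 0, 0], 1],
    [[0, 0, 0], [0, 0, 0], 1],
    [[0, 0, 0], [0, 0, 0], 1],
    [[0, 0, 0], [0, 0, 0], 1],
    [[0, 0, 0], [0, 0, 0], 1],
    [[0, 0, -3], [0, 0, 0], 1],
    [[0, 0, -5], [0, 0, 0], 1],
    [[0, 0, -5], [0, 0, 0], 1]
  ]
}}

```text
time: 7.75
position: [0.513, -0.3334, 0.3695]
tool_rot: [-2.311, -2.128, 0.0]
ft_force: [0.2, -0.4, 0.3]
grip_width: 1.002
grip_force: 0.0
```

Request:
{"method": "drive_tool", "body": {
  "motion": [
    [[6, 0, 0], [0, 0, 0], 1],
    [[6, 0, 0], [0, 0, 0], 1],
    [[6, 0, 0], [0, 0, 0], 1],
    [[6, 0, 0.5], [0, 0, 0], 1],
    [[6, 0, 1], [0, 0, 0], 1],
    [[6, 0, 1], [0, 0, 0], 1],
    [[6, 0, 1], [0, 0, 0], 1],
    [[6, -0.5, 0], [0, 0, 0], 1],
    [[6, -0.5, 0], [0, 0, 0], 1],
    [[0, 0, 0], [0, 0, 0], 1],
    [[0, 0, 0], [0, 0, 0], 1]
  ]
}}

```text
time: 9.12
position: [0.5479, 0.205, 0.333]
tool_rot: [2.31, 2.128, -0.001]
ft_force: [0.5, -0.8, 0.4]
grip_width: 1.001
grip_force: 0.0
```

```bash
python3 - <<'E'
from h import *
s,m,y=pose();print(s["time"],s["position"],y,s["ft_force"]);shot("wrist","w3")
E
```

```text
9.125 [0.5479 0.205  0.333 ] 85.28773678501253 [ 0.5262 -0.7823  0.4441]
```

View pics/w3.png

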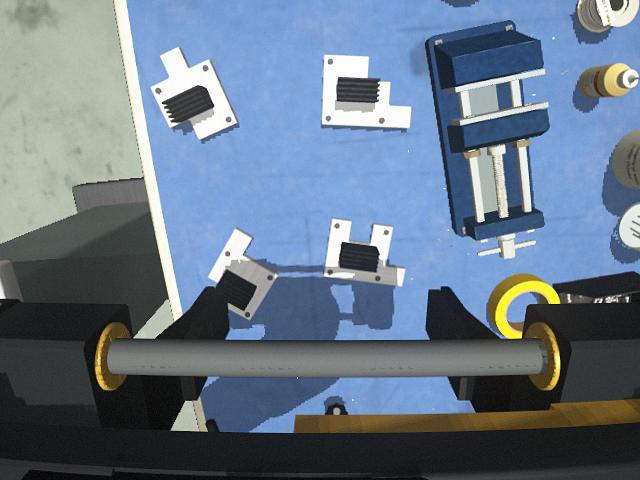

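The picture shows D at (195,95), C at (362,92), A at (363,255) and B at (243,275). I'll write a detector that matches corners.

```bash
cat >> h.py <<'E'
POLY=dict(A=[(-33,-33),(55,-33),(55,-11),(33,-11),(33,33),(11,33),(11,11),(-11,11),(-11,33),(-33,33)],
B=[(-11,-33),(33,-33),(33,33),(-11,33),(-11,55),(-33,55),(-33,-11),(-11,-11)],
C=[(-11,-33),(33,-33),(33,33),(-55,33),(-55,11),(-33,11),(-33,-11),(-11,-11)],
D=[(-33,-33),(-11,-33),(-11,-55),(11,-55),(11,-33),(33,-33),(33,11),(11,11),(11,33),(-33,33)])
def kabsch(M,W):
    mc,wc=M.mean(0),W.mean(0);H=((M-mc)[:,:,None]*(W-wc)[:,None,:]).sum(0)
    a=np.arctan2(H[0,1]-H[1,0],H[0,0]+H[1,1]);Q=np.array([[np.cos(a),-np.sin(a)],[np.sin(a),np.cos(a)]])
    return wc-Q@mc,a,Q
def module(k,fn,x,y,yaw,z=.012,tol=.012):
    """corners of plate k near the rough pose -> refined pose (m, deg)"""
    C,im=load(fn);hsv=cv2.cvtColor(im,cv2.COLOR_BGR2HSV);g=cv2.cvtColor(im,cv2.COLOR_BGR2GRAY)
    mask=((hsv[:,:,1]<75)&(hsv[:,:,2]>60)).astype(np.uint8)
    M=np.array(POLY[k])/1000.;a=np.radians(yaw);t=np.array([x,y])
    for it in range(6):
        Q=np.array([[np.cos(a),-np.sin(a)],[np.sin(a),np.cos(a)]]);W=M@Q.T+t
        p=proj(C,np.c_[W,np.full(len(W),z)])
        if it==0:
            cs,_=cv2.findContours(mask,cv2.RETR_LIST,cv2.CHAIN_APPROX_NONE)
            cc=[q for q in cs if cv2.contourArea(q)>150 and abs(q[:,0].mean(0)-p.mean(0)).max()<60]
            cand=np.vstack([cv2.approxPolyDP(q,3,True)[:,0] for q in cc]).astype(np.float32)
            cand=cv2.cornerSubPix(g,cand.reshape(-1,1,2).copy(),(4,4),(-1,-1),(3,30,.01))[:,0]
            cw=onz(C,cand,z)[:,:2]
        d=np.linalg.norm(W[:,None]-cw[None],axis=2);j=d.argmin(1);ok=d.min(1)<max(tol*.5**it,.0022)
        if ok.sum()<3: print(k,"few",ok.sum(),d.min(1));return
        t,a,_=kabsch(M[ok],cw[j[ok]])
    r=d.min(1)[ok]*1e3
    print(k,"pos",t.round(4),"yaw %.2f"%np.degrees(a),"corners",ok.sum(),"resid mm",r.round(1));return t,np.degrees(a)
E
python3 - <<'E'
from h import *
for k,x,y,w in (("A",.578,.145,-15),("B",.447,.126,-36),("C",.584,.304,171),("D",.425,.317,-162)):
    module(k,"w3",x,y,w,tol=.03)
E
```

```text
A pos [0.5737 0.1472] yaw -13.33 corners 6 resid mm [1.7 0.6 0.6 1.4 1.4 0.6]
B pos [0.4415 0.1212] yaw -37.19 corners 5 resid mm [1.9 0.4 0.8 1.1 2.2]
C pos [0.5834 0.3091] yaw 173.05 corners 8 resid mm [0.9 1.8 2.  1.7 0.7 0.1 0.9 1.9]
D pos [0.426 0.311] yaw -162.32 corners 9 resid mm [1.6 0.8 1.5 1.3 0.5 1.6 1.1 1.4 1.3]
```

```bash
python3 - <<'E'
from h import *
go(.5737,.1472,.20,166.7)
E
```

```text
now [0.5483 0.2039 0.333 ] yaw 85.16 t 9.2 turn [ -0.05   0.06 -81.54] shift [-3.78 -4.93 13.3 ] rows 8.2 2.4
```

Request:
{"method": "drive_tool", "body": {
  "motion": [
    [[0, 0, 0], [0, 0, -10.2], 0],
    [[0, 0, 0], [0, 0, -10.2], 0],
    [[0, 0, 0], [0, 0, -10.2], 0],
    [[0, 0, 0], [0, 0, -10.2], 0],
    [[0, 0, 0], [0, 0, -10.2], 0],
    [[0, 0, 0], [0, 0, -10.2], 0],
    [[0, 0, 0], [0, 0, -10.2], 0],
    [[0, 0, 0], [0, 0, -10.2], 0],
    [[-1.9, -2.5, 4.4], [0, 0, 0], 0],
    [[-1.9, -2.4, 4.5], [0, 0, 0], 0],
    [[0, 0, 4.4], [0, 0, 0], 0],
    [[0, 0, 0], [0, 0, 0], 0]
  ]
}}

```text
time: 10.68
position: [0.5723, 0.1453, 0.197]
tool_rot: [-0.365, -3.114, 0.005]
ft_force: [0.0, 0.2, -0.2]
grip_width: 0.499
grip_force: 0.0
```

```bash
python3 - <<'E'
from h import *
shot("wrist","a1")
module("A","a1",.5737,.1472,-13.3)
s,m,y=pose();print(s["position"],y,s["time"],s["qd"],m[2])
E
```

```text
A pos [0.5749 0.148 ] yaw -12.60 corners 9 resid mm [1.8 1.5 0.7 0.5 1.6 1.7 0.9 0.5 1.6]
[0.5735 0.1471 0.1997] 166.7252573680475 10.725 [-0.0133 -0.0321 -0.0412 -0.052  -0.0016  0.0012 -0.0004] [ 0.002  -0.0013 -1.    ]
```

View pics/a1.png

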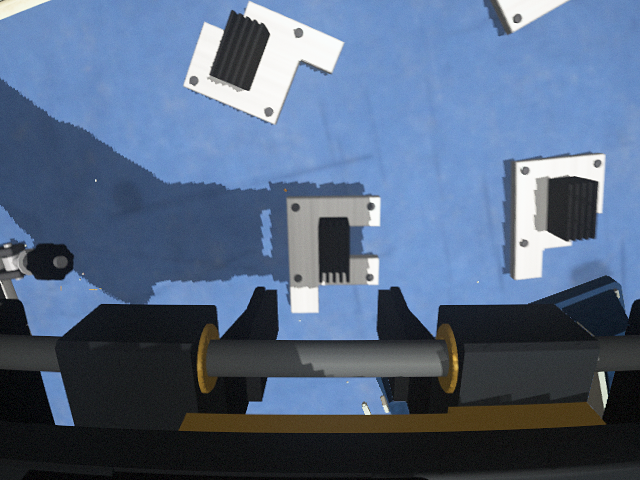

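A is centred at (335,240), with its sink across u as wanted. The arm was still settling in that shot, so I'll take it again at rest.

```bash
python3 - <<'E'
from h import *
for i in range(3):
    shot("wrist","a2")
    r=module("A","a2",.5749,.148,-12.7,tol=.006)
C,im=load("a2")
# top of sink (dark) centre
p=proj(C,[[*r[0],.052]])[0];print(p)
go(r[0][0],r[0][1],.084,r[1]+180)
E
```

```text
A pos [0.5746 0.148 ] yaw -12.63 corners 10 resid mm [1.9 1.3 0.7 2.1 0.7 1.6 1.4 0.7 0.5 1.8]
A pos [0.5749 0.1476] yaw -12.62 corners 9 resid mm [1.7 1.6 0.9 0.9 1.  1.3 1.1 0.9 1.3]
A pos [0.5746 0.1472] yaw -12.67 corners 9 resid mm [2.  1.7 1.  0.8 0.8 1.4 1.2 1.7 1.2]
[324.2628 252.976 ]
now [0.5747 0.1496 0.2027] yaw 166.86 t 10.9 turn [ 0.08  0.19 -0.47] shift [-0.04 -0.24 11.87] rows 0.1 2.0
```

Request:
{"method": "drive_tool", "body": {
  "motion": [
    [[0, 0, 0], [0, 0, 0], 0],
    [[0, 0, 0], [0, 0, 0], 0],
    [[0, 0, 0], [0, 0, 0], 0],
    [[0, 0, 0], [0, 0, 0], 0]
  ]
}}

```text
time: 11.38
position: [0.5736, 0.1491, 0.2003]
tool_rot: [0.359, 3.121, -0.0]
ft_force: [0.2, 0.3, 0.3]
grip_width: 0.502
grip_force: 0.0
```

```bash
python3 - <<'E'
import re
s=open("h.py").read()
s=s.replace('    r=d.min(1)[ok]*1e3\n','    r=d.min(1)[ok]*1e3\n    if dbg: print(np.c_[M[ok]*1e3,(((cw[j]-W)@Q)[ok])*1e3].round(2),p[ok].round(1).tolist())\n').replace("tol=.012)","tol=.012,dbg=0)")
open("h.py","w").write(s)
E
python3 - <<'E'
from h import *
for i in range(4):
    s=ctrl.get_state();print(s["position"],s["tool_rot"],s["joint_positions"]);ctrl.get_image("wrist")
shot("wrist","a3");module("A","a3",.5749,.148,-12.7,tol=.006,dbg=1)
E
```

```text
[0.5736 0.1491 0.2003] [ 0.3589  3.1209 -0.0003] [ 0.5503  0.4709 -1.0731  1.6858  0.4341  1.2478  0.7226]
[0.5736 0.1491 0.2002] [-0.3589 -3.1209  0.0002] [ 0.5502  0.4711 -1.0731  1.6859  0.4341  1.2478  0.7226]
[0.5736 0.1491 0.2001] [-0.3591 -3.1209  0.0002] [ 0.5503  0.4711 -1.0731  1.6859  0.4341  1.2477  0.7226]
[0.5736 0.1491 0.2002] [-0.359  -3.1209  0.0002] [ 0.5503  0.4711 -1.0731  1.686   0.4341  1.2478  0.7226]
[[-33.   -33.     1.05   1.8 ]
 [ 55.   -33.    -1.01   1.48]
 [ 55.   -11.    -0.95  -0.24]
 [ 33.    33.    -0.66  -0.34]
 [ 11.    33.     0.66  -1.24]
 [ 11.    11.     1.32   0.22]
 [-11.    11.    -0.78   0.35]
 [-11.    33.    -0.34  -1.  ]
 [-33.    33.     0.71  -1.03]] [[276.9, 192.9], [282.3, 308.8], [311.4, 308.6], [370.4, 280.8], [371.1, 252.5], [340.6, 252.8], [340.6, 223.1], [371.7, 222.8], [372.3, 191.9]]
A pos [0.5746 0.1471] yaw -12.55 corners 9 resid mm [2.1 1.8 1.  0.7 1.4 1.3 0.9 1.1 1.3]
```

```bash
cat >> h.py <<'E'
def inset(p,e=.8):
    p=np.array(p,float);u=np.roll(p,-1,0)-p;u/=np.linalg.norm(u,axis=1)[:,None];n=np.c_[-u[:,1],u[:,0]]
    return p+e*(n+np.roll(n,1,0))
POLY={k:inset(v) for k,v in POLY.items()}
E
python3 - <<'E'
from h import *
r=module("A","a3",.5749,.148,-12.7,tol=.006,dbg=1)
go(r[0][0],r[0][1],.084,r[1]+180)
frame("w1",[(256,122),(257,272),(402,278),(415,129)])
E
```

```text
[[-32.2  -32.2    0.26   0.43]
 [ 54.2  -32.2   -0.2    0.01]
 [ 54.2  -11.8   -0.12  -0.11]
 [ 32.2  -11.8   -1.31   1.54]
 [ 32.2   32.2    0.22  -0.18]
 [ 11.8   32.2   -0.06  -1.06]
 [ 11.8   10.2    0.58   0.4 ]
 [-11.8   10.2    0.08   0.56]
 [-11.8   32.2    0.54  -0.79]
 [-32.2   32.2   -0.    -0.8 ]] [[278.9, 194.0], [284.2, 307.8], [311.2, 307.6], [310.5, 280.4], [370.3, 279.7], [370.8, 253.4], [340.3, 253.7], [340.3, 221.9], [371.4, 221.6], [372.0, 192.9]]
A pos [0.5746 0.1477] yaw -12.48 corners 10 resid mm [0.5 0.2 0.2 2.  0.3 1.1 0.7 0.6 1.  0.8]
now [0.5736 0.1491 0.2001] yaw 166.88 t 11.6 turn [-0.01 -0.01 -0.64] shift [-0.13 -0.11 11.61] rows 0.1 1.9
[[255.7039 122.1492]
 [256.4144 271.1441]
 [402.6857 278.632 ]
 [415.0167 128.9183]] [[ 0.4578 -0.1101  0.024 ]
 [ 0.4444 -0.2561  0.024 ]
 [ 0.5934 -0.2716  0.024 ]
 [ 0.6047 -0.1234  0.024 ]] [ 0.5251 -0.1903  0.024 ] [np.float64(0.14750105078277814), np.float64(0.14654633012215576), np.float64(0.14982208141732353), np.float64(0.14869134191747244)]
yaws -94.81986719397213 -5.568196186307165
```

```bash
python3 - <<'E'
from h import *
go(.5251,-.1903,.28,85.2)
E
```

```text
now [0.5736 0.1491 0.2001] yaw 166.88 t 11.6 turn [-0.01 -0.   81.68] shift [-34.23  -1.99  -7.99] rows 8.2 5.9
```

Request:
{"method": "drive_tool", "body": {
  "motion": [
    [[0, 0, -2], [0, 0, 0], 1],
    [[0, 0, -6], [0, 0, 0], 1],
    [[0, 0, 0], [0, 0, 10.2], 1],
    [[0, 0, 0], [0, 0, 10.2], 1],
    [[0, 0, 0], [0, 0, 10.2], 1],
    [[0, 0, 0], [0, 0, 10.2], 1],
    [[0, 0, 0], [0, 0, 10.2], 1],
    [[0, 0, 0], [0, 0, 10.2], 1],
    [[0, 0, 0], [0, 0, 10.2], 1],
    [[0, 0, 0], [0, 0, 10.2], 1]
  ]
}}

```text
time: 12.88
position: [0.5738, 0.1496, 0.2818]
tool_rot: [2.316, 2.121, 0.002]
ft_force: [-0.7, -0.4, -0.3]
grip_width: 1.001
grip_force: 0.0
```

Request:
{"method": "drive_tool", "body": {
  "motion": [
    [[-5.7, -0.3, 0], [0, 0, 0], 1],
    [[-5.7, -0.3, 0], [0, 0, 0], 1],
    [[-5.7, -0.3, 0], [0, 0, 0], 1],
    [[-5.7, -0.3, 0], [0, 0, 0], 1],
    [[-5.7, -0.3, 0], [0, 0, 0], 1],
    [[-5.7, -0.5, 0], [0, 0, 0], 1],
    [[0, 0, 0], [0, 0, 0], 1],
    [[0, 0, 0], [0, 0, 0], 1],
    [[0, 0, 0], [0, 0, 0], 1],
    [[0, 0, 0], [0, 0, 0], 1],
    [[0, 0, 0], [0, 0, 0], 1]
  ]
}}

```text
time: 14.25
position: [0.5258, -0.1892, 0.2803]
tool_rot: [2.309, 2.13, -0.0]
ft_force: [-0.1, -0.5, -0.3]
grip_width: 1.001
grip_force: 0.0
```

```bash
python3 - <<'E'
from h import *
st,im=shot("wrist","f1");C,im=load("f1")
ex=np.array([np.cos(np.radians(-95)),np.sin(np.radians(-95))]);ey=np.array([-ex[1],ex[0]])
P=[np.r_[np.array([.5251,-.1903])+.074*(a*ex+b*ey),.024] for a,b in((-1,-1),(1,-1),(1,1),(-1,1))]
p=proj(C,P).round().astype(int);print(p.tolist(),st["position"])
frame("f1",p.tolist())
E
```

```text
[[238, 128], [246, 294], [406, 294], [416, 130]] [ 0.5258 -0.1892  0.2803]
[[238.0227 128.506 ]
 [246.2908 292.078 ]
 [410.9054 296.2636]
 [415.5853 129.8527]] [[ 0.458  -0.1102  0.024 ]
 [ 0.445  -0.2561  0.024 ]
 [ 0.597  -0.2728  0.024 ]
 [ 0.6046 -0.1232  0.024 ]] [ 0.5261 -0.1906  0.024 ] [np.float64(0.14716984337062566), np.float64(0.14646294594950102), np.float64(0.1528671146069982), np.float64(0.14973704778576194)]
yaws -93.98222748078844 -5.690608534411555
```

View pics/f1.png

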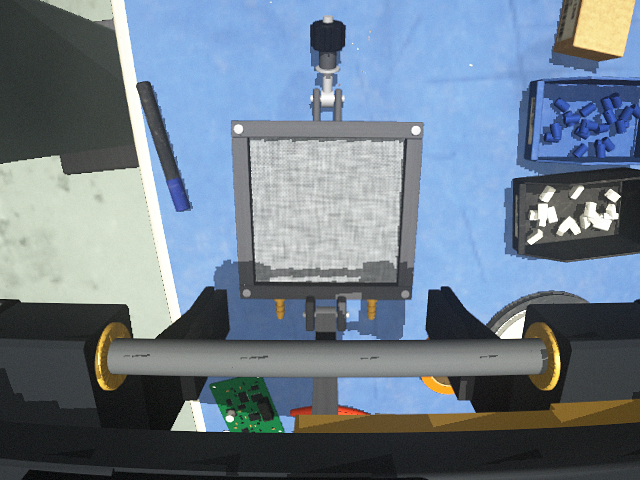

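The screws are at (238,129), (247,294), (406,295) and (416,130); the third is in shadow and was mis-measured. I'll fit the outer rim edges instead.

```bash
cat >> h.py <<'E'
def rim(fn,c=(.5255,-.1905),yaw=-95.,half=.080,z=.024):
    """outer rim edges: blue/grey step on short scans across each edge, line fit in the world"""
    C,im=load(fn);im=cv2.GaussianBlur(im,(3,3),0).astype(np.float32);c=np.array(c,float)
    sat=(im[:,:,0]-im[:,:,2])/(im.max(2)+10)
    for it in range(3):
        a=np.radians(yaw);ex=np.array([np.cos(a),np.sin(a)]);ey=np.array([-ex[1],ex[0]]);L=[];D=[];n=[]
        for nrm,tan in((-ex,ey),(ex,ey),(-ey,ex),(ey,ex)):
            pts=[]
            for s in np.r_[np.arange(-.07,-.045,.002),np.arange(.045,.07,.002)] if nrm@ex else np.arange(-.07,.06,.003):
                d=np.arange(-.007,.0071,.00025);q=c+tan*s+nrm*(half+d)[:,None]
                p=proj(C,np.c_[q,np.full(len(d),z)]).astype(np.float32)
                v=cv2.remap(sat,p[:,0].copy(),p[:,1].copy(),cv2.INTER_LINEAR)[:,0]
                lo,hi=np.median(v[:14]),np.median(v[-14:])
                if hi-lo>.2: pts.append((s,np.interp(.5,(np.maximum.accumulate(v)-lo)/(hi-lo),half+d)))
            pts=np.array(pts)
            if len(pts)<5: D.append(np.nan);L.append(np.nan);n.append(len(pts));continue
            vx,vy,x0,y0=cv2.fitLine(pts.astype(np.float32),cv2.DIST_HUBER,0,.001,.001).ravel()
            D.append(y0-vy/vx*x0);L.append(np.degrees(np.arctan(vy/vx))*(1 if nrm@ex<-.5 or nrm@ey>.5 else -1)*(-1 if abs(nrm@ex)>.5 else 1));n.append(len(pts))
        # slopes: d(nrm)/d(tan); yaw correction sign handled below
        c=c+ex*(D[1]-D[0])/2+ey*(D[3]-D[2])/2
        sl=np.array(L)
        yaw=yaw+np.nanmean([L[3],L[2]])
    print("dist -x,+x,-y,+y",np.array(D).round(4),"slopes",sl.round(2),n,"c",c.round(4),"yaw %.2f"%yaw);return c,yaw
E
python3 - <<'E'
from h import *
rim("f1")
C,im=load("f1");g=cv2.cvtColor(im,cv2.COLOR_BGR2GRAY)
P=[]
for u,v in((238,129),(247,294),(406,295),(416,130)):
    w=g[v-5:v+6,u-5:u+6].astype(float);k=np.clip(w-np.percentile(w,65),0,None);yy,xx=np.mgrid[-5:6,-5:6]
    P.append((u+(k*xx).sum()/k.sum(),v+(k*yy).sum()/k.sum()))
W=onz(C,P,.024);print(np.array(P).round(1).tolist(),W,W.mean(0))
for d in (W[1]-W[0],W[2]-W[3],W[3]-W[0],W[2]-W[1]):print(np.degrees(np.arctan2(d[1],d[0])),np.linalg.norm(d))
E
```

```text
dist -x,+x,-y,+y [0.0794 0.0794 0.0794 0.0794] slopes [-0.17 -0.05 -0.04  0.05] [26, 23, 44, 44] c [ 0.5247 -0.1894] yaw -95.17
[[238.8, 127.0], [246.1, 292.5], [406.0, 295.7], [414.2, 128.5]] [[ 0.4588 -0.109   0.024 ]
 [ 0.4448 -0.2565  0.024 ]
 [ 0.5924 -0.2719  0.024 ]
 [ 0.6035 -0.1221  0.024 ]] [ 0.5249 -0.1899  0.024 ]
-95.4309707603158 0.14812746502516397
-94.233457937353 0.15020279778170206
-5.141150460971658 0.14525501073094665
-5.93590670373127 0.14839800636757583
```

```bash
python3 - <<'E'
from h import *
go(.5746,.1477,.20,167.5)
E
```

```text
now [ 0.5257 -0.1895  0.2803] yaw 85.34 t 14.3 turn [ -0.     0.   -82.16] shift [ 2.52 33.98  8.03] rows 8.2 5.8
```

Request:
{"method": "drive_tool", "body": {
  "motion": [
    [[0, 0, 0], [0, 0, -10.3], 0],
    [[0, 0, 0], [0, 0, -10.3], 0],
    [[0, 0, 0], [0, 0, -10.3], 0],
    [[0, 0, 0], [0, 0, -10.3], 0],
    [[0, 0, 0], [0, 0, -10.3], 0],
    [[0, 0, 0], [0, 0, -10.3], 0],
    [[0, 0, 0], [0, 0, -10.3], 0],
    [[0, 0, 0], [0, 0, -10.1], 0]
  ]
}}

```text
time: 15.3
position: [0.5256, -0.1899, 0.2802]
tool_rot: [-0.333, -3.124, 0.0]
ft_force: [-0.6, 0.1, -0.1]
grip_width: 0.504
grip_force: 0.0
```

Request:
{"method": "drive_tool", "body": {
  "motion": [
    [[0.4, 5.7, 1.3], [0, 0, 0], 0],
    [[0.4, 5.7, 1.3], [0, 0, 0], 0],
    [[0.4, 5.7, 1.3], [0, 0, 0], 0],
    [[0.4, 5.7, 1.3], [0, 0, 0], 0],
    [[0.4, 5.7, 1.3], [0, 0, 0], 0],
    [[0.5, 5.5, 1.5], [0, 0, 0], 0],
    [[0, 0, 0], [0, 0, 0], 0],
    [[0, 0, 0], [0, 0, 0], 0],
    [[0, 0, 0], [0, 0, 0], 0],
    [[0, 0, 0], [0, 0, 0], 0]
  ]
}}

```text
time: 16.55
position: [0.5753, 0.1455, 0.2005]
tool_rot: [0.347, 3.122, -0.001]
ft_force: [-0.1, 0.2, 0.5]
grip_width: 0.498
grip_force: 0.0
```

```bash
python3 - <<'E'
from h import *
shot("wrist","a4");r=module("A","a4",.5746,.1477,-12.5,tol=.008)
go(r[0][0],r[0][1],.085,r[1]+180)
E
```

```text
A pos [0.5748 0.1479] yaw -12.73 corners 9 resid mm [0.4 0.2 0.1 0.2 0.7 0.9 0.8 0.4 0.4]
now [0.5753 0.1457 0.2005] yaw 167.33 t 16.6 turn [-0.03  0.04  0.06] shift [ 0.1   0.2  11.55] rows 0.0 1.9
```

Request:
{"method": "drive_tool", "body": {
  "motion": [
    [[0.1, 0.2, 2.5], [0, 0, 0], 0],
    [[0, 0, 4], [0, 0, 0], 0],
    [[0, 0, 3], [0, 0, 0], 0],
    [[0, 0, 2], [0, 0, 0], 0],
    [[0, 0, 0], [0, 0, 0], 0],
    [[0, 0, 0], [0, 0, 0], -0.8],
    [[0, 0, 0], [0, 0, 0], -0.8],
    [[0, 0, 0], [0, 0, 0], -0.8],
    [[0, 0, 0], [0, 0, 0], -0.8],
    [[0, 0, 0], [0, 0, 0], -0.8],
    [[0, 0, 0], [0, 0, 0], -0.8],
    [[0, 0, 0], [0, 0, 0], -0.8]
  ],
  "force": 40
}}

```text
time: 18.1
position: [0.5746, 0.1492, 0.0859]
tool_rot: [0.343, 3.122, -0.001]
ft_force: [-1.9, -2.2, 5.6]
grip_width: 0.232
grip_force: 40.0
```

```bash
python3 - <<'E'
from h import *
s,m,y=pose();print(s["grip_width"],s["grip_force"],s["ft_force"]);go(.4948,-.1536,.20,84.8)
E
```

```text
0.23235540447732822 39.9984865821898 [-1.9067 -2.2128  5.5525]
now [0.5746 0.1492 0.0859] yaw 167.46 t 18.1 turn [ 0.01  0.06 82.66] shift [-30.88  -5.21 -11.41] rows 8.3 5.6
```

Request:
{"method": "drive_tool", "body": {
  "motion": [
    [[0, 0, -1], [0, 0, 0], -0.8],
    [[0, 0, -4], [0, 0, 0], -0.8],
    [[0, 0, -6.4], [0, 0, 0], -0.8],
    [[0, 0, -3], [0, 0, 0], -0.8],
    [[0, 0, 0], [0, 0, 10.3], -0.8],
    [[0, 0, 0], [0, 0, 10.3], -0.8],
    [[0, 0, 0], [0, 0, 10.3], -0.8],
    [[0, 0, 0], [0, 0, 10.3], -0.8],
    [[0, 0, 0], [0, 0, 10.3], -0.8],
    [[0, 0, 0], [0, 0, 10.3], -0.8],
    [[0, 0, 0], [0, 0, 10.3], -0.8],
    [[0, 0, 0], [0, 0, 10.3], -0.8]
  ]
}}

```text
time: 19.6
position: [0.5738, 0.1497, 0.2274]
tool_rot: [-2.32, -2.117, 0.001]
ft_force: [-0.4, -0.2, -1.6]
grip_width: 0.228
grip_force: 40.0
```

Request:
{"method": "drive_tool", "body": {
  "motion": [
    [[-5.1, -0.9, 0], [0, 0, 0.3], -0.8],
    [[-5.1, -0.9, 0], [0, 0, 0], -0.8],
    [[-5.1, -0.9, 0], [0, 0, 0], -0.8],
    [[-5.1, -0.9, 0], [0, 0, 0], -0.8],
    [[-5.1, -0.9, 0], [0, 0, 0], -0.8],
    [[-5.3, -0.7, 0], [0, 0, 0], -0.8],
    [[0, 0, 0], [0, 0, 0], -0.8],
    [[0, 0, 0], [0, 0, 0], -0.8],
    [[0, 0, 0], [0, 0, 0], -0.8],
    [[0, 0, 0], [0, 0, 0], -0.8]
  ]
}}

```text
time: 20.85
position: [0.4951, -0.1513, 0.2277]
tool_rot: [-2.318, -2.121, -0.0]
ft_force: [0.3, -0.9, -1.7]
grip_width: 0.224
grip_force: 40.0
```

```bash
python3 - <<'E'
from h import *
s,m,y=pose();print(s["grip_width"],s["grip_force"],s["ft_force"]);go(.4948,-.1536,.20,84.8)
shot("wrist","a5")
E
```

```text
0.22375118459765458 39.99849018640816 [ 0.2771 -0.8893 -1.6665]
now [ 0.4951 -0.1513  0.2277] yaw 84.91 t 20.9 turn [ 0.   -0.01  0.11] shift [-0.23 -0.01  2.77] rows 0.0 0.5
```

View pics/a5.png

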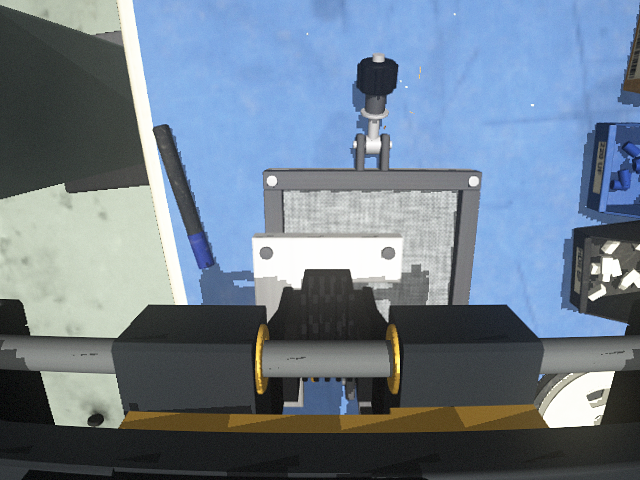

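The held plate's front corners are at about (253,235) and (402,236). I'll measure its offset in the tool frame.

```bash
cat >> h.py <<'E'
def held(fn,corners_mod,dz=.074):
    """offset of held module in tool axes (mm) & twist from visible front corners (module mm)"""
    C,im=load(fn);g=cv2.cvtColor(im,cv2.COLOR_BGR2GRAY);p=np.load(f"pics/{fn}.npy");m=R.from_rotvec(p[3:]).as_matrix()
    T=np.array([[-a/1e3,b/1e3,dz] for a,b in corners_mod]);px=proj(C,T@m.T+p[:3]).astype(np.float32)
    q=cv2.cornerSubPix(g,px.reshape(-1,1,2).copy(),(7,7),(-1,-1),(3,40,.01))[:,0]
    r=rays(C,q)@m;o=m.T@(C[3]-p[:3]);X=o+r*((dz-o[2])/r[:,2])[:,None]
    print("px",px.round(1).tolist(),q.round(1).tolist(),"off mm",((X-T)*1e3).round(2)[:,:2].tolist())
    t,a,_=kabsch(T[:,:2],X[:,:2]);print("centre in tool mm",(t*1e3).round(2),"twist deg %.2f"%np.degrees(a))
E
python3 - <<'E'
from h import *
held("a5",[(-32.2,-32.2),(-32.2,32.2)])
rim("f1")
E
```

```text
px [[251.8000030517578, 235.5], [404.0, 235.39999389648438]] [[251.5, 237.1999969482422], [403.3999938964844, 237.0]] off mm [[-0.73, -0.17], [-0.7, -0.21]]
centre in tool mm [-0.72 -0.17] twist deg -0.02
dist -x,+x,-y,+y [0.0794 0.0794 0.0794 0.0794] slopes [-0.17 -0.06 -0.04  0.05] [26, 23, 44, 44] c [ 0.5247 -0.1894] yaw -95.17
```

Request:
{"method": "drive_tool", "body": {
  "motion": [
    [[-0.16, 0.01, 3], [0, 0, 0.1], -0.8],
    [[0, 0, 4], [0, 0, 0], -0.8],
    [[0, 0, 3], [0, 0, 0], -0.8],
    [[0, 0, 0], [0, 0, 0], -0.8],
    [[0, 0, 0], [0, 0, 0], -0.8],
    [[0, 0, 0], [0, 0, 0], -0.8],
    [[0, 0, 0], [0, 0, 0], -0.8],
    [[0, 0, 0], [0, 0, 0], -0.8]
  ]
}}

```text
time: 21.9
position: [0.495, -0.1544, 0.1283]
tool_rot: [2.322, 2.115, 0.0]
ft_force: [-0.7, -0.7, -2.0]
grip_width: 0.224
grip_force: 40.0
```

```bash
python3 - <<'E'
from h import *
go(.4948,-.1536,.0979,84.8)
E
```

```text
now [ 0.495  -0.1544  0.1283] yaw 84.67 t 21.9 turn [ 0.05  0.03 -0.13] shift [ 0.08 -0.02  3.04] rows 0.0 0.5
```

Request:
{"method": "drive_tool", "body": {
  "motion": [
    [[0.15, 0, 1], [0, 0, -0.1], -0.8],
    [[0, 0, 0], [0, 0, 0], -0.8],
    [[0, 0, 0], [0, 0, 0], -0.8],
    [[0, 0, 0], [0, 0, 0], -0.8],
    [[0, 0, 0], [0, 0, 0], -0.8]
  ]
}}

```text
time: 22.52
position: [0.4949, -0.1529, 0.1179]
tool_rot: [2.32, 2.118, 0.0]
ft_force: [-0.2, 0.1, -1.7]
grip_width: 0.226
grip_force: 40.0
```

```bash
python3 - <<'E'
from h import *
go(.4948,-.1536,.0979,84.8)
E
```

```text
now [ 0.4949 -0.1529  0.1179] yaw 84.77 t 22.5 turn [ 0.01  0.01 -0.03] shift [-0.08 -0.01  2.  ] rows 0.0 0.3
```

Request:
{"method": "drive_tool", "body": {
  "motion": [
    [[0, 0, 0.5], [0, 0, 0], -0.8],
    [[0, 0, 0.5], [0, 0, 0], -0.8],
    [[0, 0, 0.4], [0, 0, 0], -0.8],
    [[0, 0, 0.3], [0, 0, 0], -0.8],
    [[0, 0, 0.3], [0, 0, 0], -0.8],
    [[0, 0, 0], [0, 0, 0], -0.8],
    [[0, 0, 0], [0, 0, 0], -0.8],
    [[0, 0, 0], [0, 0, 0], -0.8]
  ]
}}

```text
time: 23.52
position: [0.495, -0.1528, 0.0978]
tool_rot: [2.32, 2.118, 0.0]
ft_force: [-0.8, 0.8, -0.4]
grip_width: 0.226
grip_force: 40.0
```

Request:
{"method": "drive_tool", "body": {
  "motion": [
    [[0, 0, 0], [0, 0, 0], -0.1],
    [[0, 0, 0], [0, 0, 0], -0.1],
    [[0, 0, 0], [0, 0, 0], -0.1],
    [[0, 0, 0], [0, 0, 0], -0.1],
    [[0, 0, -2], [0, 0, 0], -0.1],
    [[0, 0, -5], [0, 0, 0], -0.1],
    [[0, 0, -6], [0, 0, 0], -0.1],
    [[0, 0, -3], [0, 0, 0], -0.1],
    [[0, 0, 0], [0, 0, 0], -0.1],
    [[0, 0, 0], [0, 0, 0], -0.1],
    [[0, 0, 0], [0, 0, 0], -0.1],
    [[0, 0, 0], [0, 0, 0], -0.1]
  ]
}}

```text
time: 25.02
position: [0.4944, -0.1526, 0.2565]
tool_rot: [-2.319, -2.117, 0.001]
ft_force: [-0.3, 1.6, -0.3]
grip_width: 0.447
grip_force: 0.0
```

```bash
python3 - <<'E'
from h import *
shot("wrist","f2");rim("f2")
module("A","f2",.4948,-.1536,-95.2,z=.024)
go(.4415,.1212,.20,142.8)
E
```

```text
dist -x,+x,-y,+y [nan nan nan nan] slopes [nan nan nan nan] [0, 0, 0, 0] c [nan nan] yaw nan
A few 1 [0.0206 0.0097 0.0292 0.0394 0.0276 0.0453 0.0554 0.0366 0.0373 0.0192]
now [ 0.4945 -0.1527  0.2568] yaw 84.78 t 25.1 turn [ -0.07  -0.08 -58.02] shift [20.78 18.61  5.68] rows 5.8 4.7h.py:98: RuntimeWarning: Mean of empty slice
  yaw=yaw+np.nanmean([L[3],L[2]])
```

View pics/f2.png

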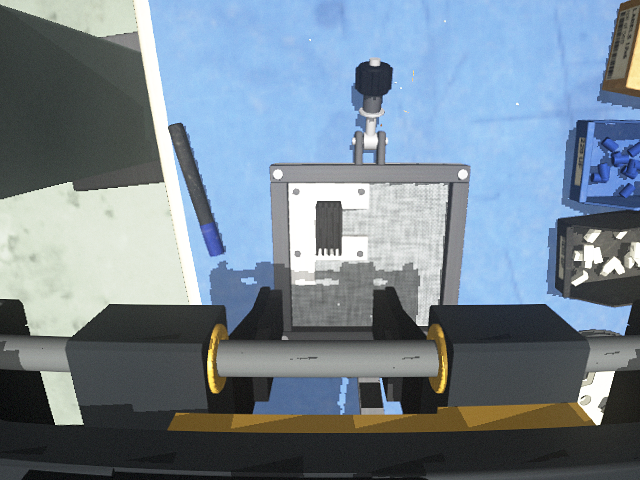

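A is seated near left, with the sink at (328,228) and the plate flush along the rim. Next is B.

Request:
{"method": "drive_tool", "body": {
  "motion": [
    [[0, 0, 0], [0, 0, -9.7], -0.1],
    [[0, 0, 0], [0, 0, -9.7], -0.1],
    [[0, 0, 0], [0, 0, -9.7], -0.1],
    [[0, 0, 0], [0, 0, -9.7], -0.1],
    [[0, 0, 0], [0, 0, -9.7], -0.1],
    [[0, 0, 0], [0, 0, -9.5], -0.1]
  ]
}}

```text
time: 25.82
position: [0.4947, -0.1527, 0.2573]
tool_rot: [-0.994, -2.979, -0.0]
ft_force: [-0.7, -0.7, -0.2]
grip_width: 0.446
grip_force: 0.0
```

Request:
{"method": "drive_tool", "body": {
  "motion": [
    [[4.2, 3.7, 1.1], [0, 0, 0], -0.1],
    [[4.2, 3.7, 1.1], [0, 0, 0], -0.1],
    [[4.2, 3.7, 1.1], [0, 0, 0], -0.1],
    [[4.1, 3.7, 1.2], [0, 0, 0], -0.1],
    [[4.1, 3.8, 1.2], [0, 0, 0], -0.1],
    [[0, 0, 0], [0, 0, 0], -0.1],
    [[0, 0, 0], [0, 0, 0], -0.1],
    [[0, 0, 0], [0, 0, 0], -0.1],
    [[0, 0, 0], [0, 0, 0], -0.1],
    [[0, 0, 0], [0, 0, 0], -0.1]
  ]
}}

```text
time: 27.08
position: [0.442, 0.1204, 0.2008]
tool_rot: [1.005, 2.976, -0.0]
ft_force: [-0.4, 0.6, 0.3]
grip_width: 0.452
grip_force: 0.0
```

```bash
python3 - <<'E'
from h import *
shot("wrist","b1");r=module("B","b1",.4415,.1212,-37.2,tol=.02)
if r: go(r[0][0],r[0][1],.086,r[1]+180)
E
```

```text
B pos [0.4421 0.121 ] yaw -36.47 corners 8 resid mm [0.6 1.3 0.5 1.6 0.7 0.3 0.2 1. ]
now [0.4419 0.1207 0.2008] yaw 142.71 t 27.1 turn [-0.    0.01 -0.81] shift [ 0.    0.04 11.48] rows 0.1 1.9
```

Request:
{"method": "drive_tool", "body": {
  "motion": [
    [[0, 0, 2.5], [0, 0, -0.6], -0.1],
    [[0, 0, 4], [0, 0, 0], -0.1],
    [[0, 0, 3], [0, 0, 0], -0.1],
    [[0, 0, 2], [0, 0, 0], -0.1],
    [[0, 0, 0], [0, 0, 0], -0.1],
    [[0, 0, 0], [0, 0, 0], -0.8],
    [[0, 0, 0], [0, 0, 0], -0.8],
    [[0, 0, 0], [0, 0, 0], -0.8],
    [[0, 0, 0], [0, 0, 0], -0.8],
    [[0, 0, 0], [0, 0, 0], -0.8],
    [[0, 0, 0], [0, 0, 0], -0.8],
    [[0, 0, 0], [0, 0, 0], -0.8]
  ],
  "force": 40
}}

```text
time: 28.62
position: [0.4424, 0.1212, 0.0866]
tool_rot: [0.987, 2.981, 0.0]
ft_force: [-0.6, -0.7, 7.0]
grip_width: 0.226
grip_force: 40.0
```

```bash
python3 - <<'E'
from h import *
s,m,y=pose();print(s["grip_width"],s["grip_force"],s["ft_force"]);go(.4889,-.2193,.21,84.8)
E
```

```text
0.22630469483052068 39.99207037501037 [-0.5917 -0.7125  6.961 ]
now [0.4424 0.1212 0.0866] yaw 143.37 t 28.6 turn [ 0.07  0.05 58.57] shift [-33.49   7.71 -12.34] rows 5.9 6.1
```

Request:
{"method": "drive_tool", "body": {
  "motion": [
    [[0, 0, -1], [0, 0, 0], -0.8],
    [[0, 0, -4], [0, 0, 0], -0.8],
    [[0, 0, -5.3], [0, 0, 0], -0.8],
    [[0, 0, -2], [0, 0, 0], -0.8],
    [[0, 0, 0], [0, 0, 9.8], -0.8],
    [[0, 0, 0], [0, 0, 9.8], -0.8],
    [[0, 0, 0], [0, 0, 9.8], -0.8],
    [[0, 0, 0], [0, 0, 9.8], -0.8],
    [[0, 0, 0], [0, 0, 9.8], -0.8],
    [[0, 0, 0], [0, 0, 9.6], -0.8]
  ]
}}

```text
time: 29.88
position: [0.4409, 0.1212, 0.2084]
tool_rot: [-2.325, -2.112, 0.002]
ft_force: [0.8, 0.9, -3.5]
grip_width: 0.23
grip_force: 40.0
```

Request:
{"method": "drive_tool", "body": {
  "motion": [
    [[-5.6, 1.3, 0], [0, 0, 0], -0.8],
    [[-5.6, 1.3, 0], [0, 0, 0], -0.8],
    [[-5.6, 1.3, 0], [0, 0, 0], -0.8],
    [[-5.6, 1.3, 0], [0, 0, 0], -0.8],
    [[-5.6, 1.3, 0], [0, 0, 0], -0.8],
    [[-5.5, 1.2, 0], [0, 0, 0], -0.8],
    [[0, 0, 0], [0, 0, 0], -0.8],
    [[0, 0, 0], [0, 0, 0], -0.8],
    [[0, 0, 0], [0, 0, 0], -0.8],
    [[0, 0, 0], [0, 0, 0], -0.8],
    [[0, 0, 0], [0, 0, 0], -0.8]
  ]
}}

```text
time: 31.25
position: [0.488, -0.2188, 0.2089]
tool_rot: [2.319, 2.119, -0.0]
ft_force: [-0.7, -0.3, -2.3]
grip_width: 0.229
grip_force: 40.0
```

```bash
python3 - <<'E'
from h import *
shot("wrist","b2");s,m,y=pose();print(s["grip_width"],s["grip_force"],s["ft_force"])
held("b2",[(-32.2,-11.8),(-32.2,54.2),(-11.8,-32.2)],.0746)
go(.4889,-.2193,.0986,84.8)
E
```

```text
0.22851826539046793 39.991694865748286 [-0.1204  0.2683 -3.7255]
px [[300.0, 235.10000610351562], [454.79998779296875, 235.0], [254.5, 279.8999938964844]] [[303.0, 234.0], [453.1000061035156, 234.1999969482422], [253.6999969482422, 283.6000061035156]] off mm [[0.49, 1.26], [0.38, -0.77], [-1.73, -0.45]]
centre in tool mm [-0.33  0.39] twist deg -0.84
now [ 0.488  -0.219   0.2089] yaw 84.83 t 31.3 turn [0.01 0.02 0.03] shift [-0.02  0.1  11.03] rows 0.0 1.8
```

Request:
{"method": "drive_tool", "body": {
  "motion": [
    [[-0.05, 0.11, 3], [0, 0, 0], -0.8],
    [[0, 0, 4], [0, 0, 0], -0.8],
    [[0, 0, 2], [0, 0, 0], -0.8],
    [[0, 0, 0], [0, 0, 0], -0.8],
    [[0, 0, 0], [0, 0, 0], -0.8],
    [[0, 0, 0], [0, 0, 0], -0.8],
    [[0, 0, 0], [0, 0, 0], -0.8],
    [[0, 0, 0], [0, 0, 0], -0.8]
  ]
}}

```text
time: 32.3
position: [0.4891, -0.2202, 0.1192]
tool_rot: [2.32, 2.117, 0.0]
ft_force: [-0.0, 0.2, -3.8]
grip_width: 0.224
grip_force: 40.0
```

```bash
python3 - <<'E'
from h import *
go(.4889,-.2193,.0986,84.8);shot("wrist","b3")
im=cv2.imread("pics/b3.png");cv2.imwrite("pics/b3c.png",cv2.resize(im[130:360,200:500],None,fx=2.5,fy=2.5,interpolation=cv2.INTER_CUBIC))
E
```

```text
now [ 0.4891 -0.2202  0.1192] yaw 84.77 t 32.3 turn [ 0.04  0.03 -0.03] shift [ 0.09 -0.03  2.06] rows 0.0 0.3
```

View pics/b3c.png

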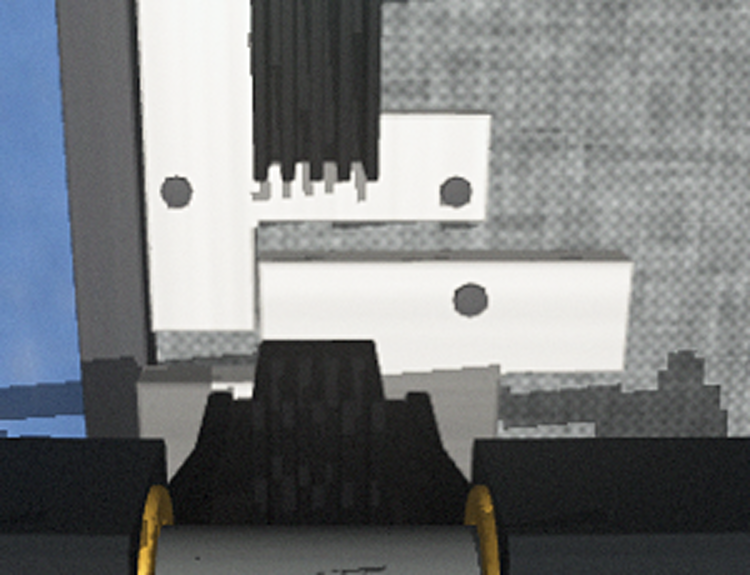

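The crop shows B held just above the recess, between the rim and A, with its edges parallel to A's. I'll lower it.

Request:
{"method": "drive_tool", "body": {
  "motion": [
    [[0.06, -0.02, 0.5], [0, 0, 0], -0.8],
    [[0, 0, 0], [0, 0, 0], -0.8],
    [[0, 0, 0.4], [0, 0, 0], -0.8],
    [[0, 0, 0.4], [0, 0, 0], -0.8],
    [[0, 0, 0.3], [0, 0, 0], -0.8],
    [[0, 0, 0.3], [0, 0, 0], -0.8],
    [[0, 0, 0.2], [0, 0, 0], -0.8],
    [[0, 0, 0], [0, 0, 0], -0.8],
    [[0, 0, 0], [0, 0, 0], -0.8],
    [[0, 0, 0], [0, 0, 0], -0.8]
  ]
}}

```text
time: 33.6
position: [0.4888, -0.2194, 0.0986]
tool_rot: [2.32, 2.118, -0.001]
ft_force: [-3.5, 1.9, 6.0]
grip_width: 0.226
grip_force: 40.0
```

Request:
{"method": "drive_tool", "body": {
  "motion": [
    [[0, 0, 0], [0, 0, 0], -0.1],
    [[0, 0, 0], [0, 0, 0], -0.1],
    [[0, 0, 0], [0, 0, 0], -0.1],
    [[0, 0, 0], [0, 0, 0], -0.1],
    [[0, 0, -2], [0, 0, 0], -0.1],
    [[0, 0, -5], [0, 0, 0], -0.1],
    [[0, 0, -6], [0, 0, 0], -0.1],
    [[0, 0, -3], [0, 0, 0], -0.1],
    [[0, 0, 0], [0, 0, 0], -0.1],
    [[0, 0, 0], [0, 0, 0], -0.1],
    [[0, 0, 0], [0, 0, 0], -0.1],
    [[0, 0, 0], [0, 0, 0], -0.1]
  ]
}}

```text
time: 35.1
position: [0.4883, -0.2193, 0.2565]
tool_rot: [-2.319, -2.116, 0.001]
ft_force: [-0.7, -0.5, -0.8]
grip_width: 0.451
grip_force: 0.0
```

```bash
python3 - <<'E'
from h import *
shot("wrist","f3")
go(.5834,.3091,.22,-6.95)
E
```

```text
now [ 0.4885 -0.2193  0.2568] yaw 84.78 t 35.1 turn [-0.1   0.03 91.73] shift [  3.03 -53.6    3.68] rows 9.2 9.0
```

Request:
{"method": "drive_tool", "body": {
  "motion": [
    [[0, 0, 0], [0, 0, 10.2], -0.1],
    [[0, 0, 0], [0, 0, 10.2], -0.1],
    [[0, 0, 0], [0, 0, 10.2], -0.1],
    [[0, 0, 0], [0, 0, 10.2], -0.1],
    [[0, 0, 0], [0, 0, 10.2], -0.1],
    [[0, 0, 0], [0, 0, 10.2], -0.1],
    [[0, 0, 0], [0, 0, 10.2], -0.1],
    [[0, 0, 0], [0, 0, 10.2], -0.1],
    [[0, 0, 0], [0, 0, 10.2], -0.1]
  ]
}}

```text
time: 36.28
position: [0.4887, -0.2194, 0.2573]
tool_rot: [-3.135, 0.201, 0.001]
ft_force: [0.4, -0.7, 0.6]
grip_width: 0.448
grip_force: 0.0
```

Request:
{"method": "drive_tool", "body": {
  "motion": [
    [[0.3, -5.9, 0.4], [0, 0, 0], -0.1],
    [[0.3, -5.9, 0.4], [0, 0, 0], -0.1],
    [[0.3, -5.9, 0.4], [0, 0, 0], -0.1],
    [[0.3, -5.9, 0.4], [0, 0, 0], -0.1],
    [[0.3, -5.9, 0.4], [0, 0, 0], -0.1],
    [[0.3, -6, 0.4], [0, 0, 0], -0.1],
    [[0.4, -6, 0.4], [0, 0, 0], -0.1],
    [[0.4, -6, 0.4], [0, 0, 0], -0.1],
    [[0.4, -6, 0.5], [0, 0, 0], -0.1],
    [[0, 0, 0], [0, 0, 0], -0.1],
    [[0, 0, 0], [0, 0, 0], -0.1],
    [[0, 0, 0], [0, 0, 0], -0.1]
  ]
}}

```text
time: 37.78
position: [0.5848, 0.3057, 0.2206]
tool_rot: [3.134, -0.197, 0.001]
ft_force: [0.0, -1.4, -0.5]
grip_width: 0.45
grip_force: 0.0
```

Request:
{"method": "drive_tool", "body": {
  "motion": [
    [[0, 0, 0], [0, 0, 0], -0.1],
    [[0, 0, 0], [0, 0, 0], -0.1]
  ]
}}

```text
time: 38.02
position: [0.5844, 0.3068, 0.221]
tool_rot: [3.135, -0.195, 0.001]
ft_force: [0.1, -0.1, 0.7]
grip_width: 0.45
grip_force: 0.0
```

```bash
python3 - <<'E'
from h import *
shot("wrist","c1w");r=module("C","c1w",.5834,.3091,173.05,tol=.02)
if r: go(r[0][0],r[0][1],.086,r[1]+180)
E
```

```text
C pos [0.5841 0.3097] yaw 173.39 corners 8 resid mm [0.6 0.1 0.9 0.7 0.5 0.5 0.6 0.9]
now [0.5843 0.3071 0.221 ] yaw -7.09 t 38.1 turn [ 0.01 -0.03 -0.48] shift [-0.05 -0.26 13.5 ] rows 0.0 2.3
```

Request:
{"method": "drive_tool", "body": {
  "motion": [
    [[-0.05, -0.26, 3], [0, 0, -0.4], -0.1],
    [[0, 0, 5], [0, 0, 0], -0.1],
    [[0, 0, 3.5], [0, 0, 0], -0.1],
    [[0, 0, 2], [0, 0, 0], -0.1],
    [[0, 0, 0], [0, 0, 0], -0.1],
    [[0, 0, 0], [0, 0, 0], -0.8],
    [[0, 0, 0], [0, 0, 0], -0.8],
    [[0, 0, 0], [0, 0, 0], -0.8],
    [[0, 0, 0], [0, 0, 0], -0.8],
    [[0, 0, 0], [0, 0, 0], -0.8],
    [[0, 0, 0], [0, 0, 0], -0.8],
    [[0, 0, 0], [0, 0, 0], -0.8]
  ],
  "force": 40
}}

```text
time: 39.58
position: [0.5843, 0.3105, 0.0866]
tool_rot: [3.136, -0.182, 0.002]
ft_force: [-0.4, -2.1, 6.0]
grip_width: 0.224
grip_force: 40.0
```

```bash
python3 - <<'E'
from h import *
s,m,y=pose();print(s["grip_width"],s["grip_force"],s["ft_force"])
d=np.array([.5841,.3097,0])-s["position"];print("module in tool mm",(m.T@d*1e3).round(2))
go(.5546,-.2252,.22,84.8)
E
```

```text
0.22378938084922548 39.99946128576994 [-0.3665 -2.1023  5.9567]
module in tool mm [-0.15  0.76 86.62]
now [0.5843 0.3105 0.0866] yaw -6.64 t 39.6 turn [  0.05  -0.04 -91.44] shift [-53.61   1.9  -13.34] rows 9.1 9.2
```

Request:
{"method": "drive_tool", "body": {
  "motion": [
    [[0, 0, -1.4], [0, 0, 0], -0.8],
    [[0, 0, -5], [0, 0, 0], -0.8],
    [[0, 0, -5], [0, 0, 0], -0.8],
    [[0, 0, -2], [0, 0, -10.2], -0.8],
    [[0, 0, 0], [0, 0, -10.2], -0.8],
    [[0, 0, 0], [0, 0, -10.2], -0.8],
    [[0, 0, 0], [0, 0, -10.2], -0.8],
    [[0, 0, 0], [0, 0, -10.2], -0.8],
    [[0, 0, 0], [0, 0, -10.2], -0.8],
    [[0, 0, 0], [0, 0, -10.2], -0.8],
    [[0, 0, 0], [0, 0, -10.2], -0.8],
    [[0, 0, 0], [0, 0, -9.8], -0.8]
  ]
}}

```text
time: 41.08
position: [0.5835, 0.3103, 0.2194]
tool_rot: [-2.314, -2.125, 0.002]
ft_force: [0.3, 0.4, -2.8]
grip_width: 0.223
grip_force: 40.0
```

Request:
{"method": "drive_tool", "body": {
  "motion": [
    [[-6, 0.2, 0], [0, 0, 0], -0.8],
    [[-6, 0.2, 0], [0, 0, 0], -0.8],
    [[-6, 0.2, 0], [0, 0, 0], -0.8],
    [[-6, 0.2, 0], [0, 0, 0], -0.8],
    [[-6, 0.2, 0], [0, 0, 0], -0.8],
    [[-6, 0.2, 0], [0, 0, 0], -0.8],
    [[-6, 0.2, 0], [0, 0, 0], -0.8],
    [[-6, 0.3, 0], [0, 0, 0], -0.8],
    [[-5.6, 0.2, 0], [0, 0, 0], -0.8],
    [[0, 0, 0], [0, 0, 0], -0.8],
    [[0, 0, 0], [0, 0, 0], -0.8],
    [[0, 0, 0], [0, 0, 0], -0.8]
  ]
}}

```text
time: 42.58
position: [0.5542, -0.2229, 0.2199]
tool_rot: [-2.317, -2.121, -0.0]
ft_force: [1.2, -0.0, -2.8]
grip_width: 0.229
grip_force: 40.0
```

Request:
{"method": "drive_tool", "body": {
  "motion": [
    [[0, 0, 3], [0, 0, 0], -0.8],
    [[0, 0, 0], [0, 0, 0], -0.8],
    [[0, 0, 0], [0, 0, 0], -0.8],
    [[0, 0, 0], [0, 0, 0], -0.8]
  ]
}}

```text
time: 43.08
position: [0.5547, -0.2247, 0.191]
tool_rot: [2.318, 2.117, 0.001]
ft_force: [-0.2, -0.3, -3.4]
grip_width: 0.225
grip_force: 40.0
```

```bash
python3 - <<'E'
from h import *
shot("wrist","c2w");s,m,y=pose();print(s["grip_width"],s["grip_force"],s["ft_force"])
held("c2w",[(-54.2,11.8),(-54.2,32.2),(-32.2,-11.8)],.0746)
go(.5546,-.2252,.0986,84.8)
E
```

```text
0.2254324974214927 39.999294709414244 [-0.4707  0.2307 -2.7282]
px [[356.79998779296875, 183.1999969482422], [406.3999938964844, 183.3000030517578], [300.0, 235.10000610351562]] [[355.6000061035156, 183.60000610351562], [404.1000061035156, 184.3000030517578], [304.0, 232.8000030517578]] off mm [[-0.15, -0.46], [-0.41, -0.93], [1.02, 1.7]]
centre in tool mm [0.12 0.23] twist deg -0.15
now [ 0.5546 -0.2249  0.1908] yaw 84.79 t 43.1 turn [ 0.09  0.04 -0.01] shift [-0.03  0.    9.22] rows 0.0 1.5
```

Request:
{"method": "drive_tool", "body": {
  "motion": [
    [[0, 0.03, 3], [0, 0, 0], -0.8],
    [[0, 0, 3.2], [0, 0, 0], -0.8],
    [[0, 0, 1], [0, 0, 0], -0.8],
    [[0, 0, 0], [0, 0, 0], -0.8],
    [[0, 0, 0], [0, 0, 0], -0.8],
    [[0, 0, 0], [0, 0, 0], -0.8],
    [[0, 0, 0], [0, 0, 0], -0.8],
    [[0, 0, 0], [0, 0, 0], -0.8]
  ]
}}

```text
time: 44.12
position: [0.5543, -0.2251, 0.118]
tool_rot: [2.32, 2.118, -0.0]
ft_force: [0.7, -1.0, -2.6]
grip_width: 0.226
grip_force: 40.0
```

```bash
python3 - <<'E'
from h import *
go(.5546,-.2252,.0986,84.8)
E
```

```text
now [ 0.5543 -0.2251  0.118 ] yaw 84.77 t 44.1 turn [ 0.02  0.02 -0.03] shift [-0.01  0.03  1.94] rows 0.0 0.3
```

Needs +0.02 in x and +0.06 in y at most.

Request:
{"method": "drive_tool", "body": {
  "motion": [
    [[0.01, 0.05, 0.3], [0, 0, 0], -0.8],
    [[0, 0, 0], [0, 0, 0], -0.8],
    [[0, 0, 0.4], [0, 0, 0], -0.8],
    [[0, 0, 0.4], [0, 0, 0], -0.8],
    [[0, 0, 0.3], [0, 0, 0], -0.8],
    [[0, 0, 0.3], [0, 0, 0], -0.8],
    [[0, 0, 0.25], [0, 0, 0], -0.8],
    [[0, 0, 0], [0, 0, 0], -0.8],
    [[0, 0, 0], [0, 0, 0], -0.8],
    [[0, 0, 0], [0, 0, 0], -0.8]
  ]
}}

```text
time: 45.38
position: [0.5553, -0.225, 0.0986]
tool_rot: [2.32, 2.117, 0.001]
ft_force: [3.5, -0.2, 0.7]
grip_width: 0.225
grip_force: 40.0
```

Request:
{"method": "drive_tool", "body": {
  "motion": [
    [[0, 0, 0], [0, 0, 0], -0.1],
    [[0, 0, 0], [0, 0, 0], -0.1],
    [[0, 0, 0], [0, 0, 0], -0.1],
    [[0, 0, 0], [0, 0, 0], -0.1],
    [[0, 0, -2], [0, 0, 0], -0.1],
    [[0, 0, -5], [0, 0, 0], -0.1],
    [[0, 0, -6], [0, 0, 0], -0.1],
    [[0, 0, -3], [0, 0, 0], -0.1],
    [[0, 0, 0], [0, 0, 0], -0.1],
    [[0, 0, 0], [0, 0, 0], -0.1],
    [[0, 0, 0], [0, 0, 0], -0.1],
    [[0, 0, 0], [0, 0, 0], -0.1]
  ]
}}

```text
time: 46.88
position: [0.5543, -0.2249, 0.2572]
tool_rot: [-2.319, -2.117, 0.001]
ft_force: [0.1, 0.5, -0.4]
grip_width: 0.45
grip_force: 0.0
```

```bash
python3 - <<'E'
from h import *
shot("wrist","f4")
go(.426,.311,.22,17.7)
E
```

```text
now [ 0.5544 -0.2248  0.2574] yaw 84.79 t 46.9 turn [-0.09  0.01 67.09] shift [  4.06 -54.95   3.74] rows 6.7 9.2
```

Request:
{"method": "drive_tool", "body": {
  "motion": [
    [[0, 0, 0], [0, 0, 9.6], -0.1],
    [[0, 0, 0], [0, 0, 9.6], -0.1],
    [[0, 0, 0], [0, 0, 9.6], -0.1],
    [[0, 0, 0], [0, 0, 9.6], -0.1],
    [[0, 0, 0], [0, 0, 9.6], -0.1],
    [[0, 0, 0], [0, 0, 9.6], -0.1],
    [[0, 0, 0], [0, 0, 9.5], -0.1]
  ]
}}

```text
time: 47.8
position: [0.5546, -0.2248, 0.2578]
tool_rot: [-3.105, -0.474, 0.001]
ft_force: [0.3, -0.2, 0.7]
grip_width: 0.447
grip_force: 0.0
```

Request:
{"method": "drive_tool", "body": {
  "motion": [
    [[0.4, -5.5, 0.4], [0, 0, 0], -0.1],
    [[0.4, -5.5, 0.4], [0, 0, 0], -0.1],
    [[0.4, -5.5, 0.4], [0, 0, 0], -0.1],
    [[0.4, -5.5, 0.4], [0, 0, 0], -0.1],
    [[0.4, -5.5, 0.4], [0, 0, 0], -0.1],
    [[0.4, -5.5, 0.4], [0, 0, 0], -0.1],
    [[0.4, -5.5, 0.4], [0, 0, 0], -0.1],
    [[0.4, -5.5, 0.4], [0, 0, 0], -0.1],
    [[0.4, -5.5, 0.3], [0, 0, 0], -0.1],
    [[0.4, -5.4, 0.2], [0, 0, 0], -0.1],
    [[0, 0, 0], [0, 0, 0], -0.1],
    [[0, 0, 0], [0, 0, 0], -0.1]
  ]
}}

```text
time: 49.3
position: [0.426, 0.3101, 0.2208]
tool_rot: [3.103, 0.484, -0.001]
ft_force: [-0.3, -0.5, 0.0]
grip_width: 0.451
grip_force: 0.0
```

Request:
{"method": "drive_tool", "body": {
  "motion": [
    [[0, 0, 0], [0, 0, 0], -0.1],
    [[0, 0, 0], [0, 0, 0], -0.1],
    [[0, 0, 0], [0, 0, 0], -0.1]
  ]
}}

```text
time: 49.68
position: [0.4268, 0.3093, 0.2213]
tool_rot: [3.104, 0.479, 0.0]
ft_force: [-0.1, 0.0, 0.3]
grip_width: 0.451
grip_force: 0.0
```

```bash
python3 - <<'E'
from h import *
shot("wrist","d1");r=module("D","d1",.426,.311,-162.3,tol=.02)
if r: go(r[0][0],r[0][1],.086,r[1]+180)
E
```

```text
Traceback (most recent call last):
  File "h.py", line 64, in module
    cand=np.vstack([cv2.approxPolyDP(q,3,True)[:,0] for q in cc]).astype(np.float32)
         ~~~~~~~~~^^^^^^^^^^^^^^^^^^^^^^^^^^^^^^^^^^^^^^^^^^^^^^^
ValueError: need at least one array to concatenate
```

D may have been knocked aside, so I'll look.

View pics/d1.png

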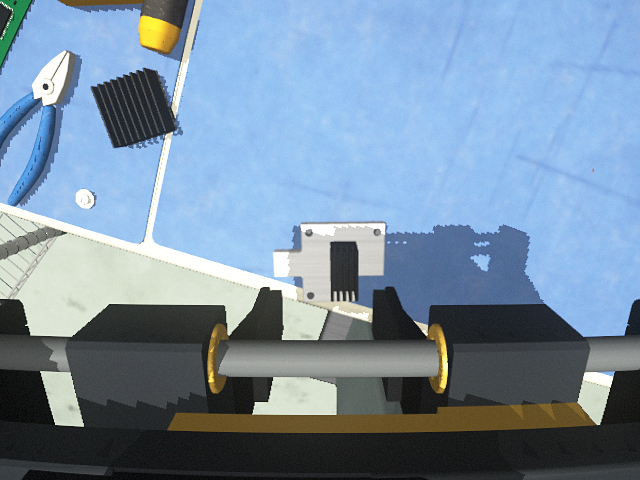

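D sits where expected, with its centre near (343,263). Its outline merged with the pale table edge in the mask, so I'll use the corners I can see: (300,222), (386,222), (384,276), (274,250) and (274,276).

```bash
cat >> h.py <<'E'
def bycorners(fn,mod,px,z=.012):
    C,im=load(fn);g=cv2.cvtColor(im,cv2.COLOR_BGR2GRAY)
    q=cv2.cornerSubPix(g,np.array(px,np.float32).reshape(-1,1,2),(4,4),(-1,-1),(3,40,.01))[:,0]
    M=np.array(mod)/1e3;W=onz(C,q,z)[:,:2];t,a,Q=kabsch(M,W);print(q.round(1).tolist(),"resid",((W-M@Q.T-t)*1e3).round(1).tolist(),t.round(4),np.degrees(a).round(2));return t,np.degrees(a)
E
python3 - <<'E'
from h import *
r=bycorners("d1",[(-32.2,-32.2),(-32.2,32.2),(10.2,32.2),(-10.2,-54.2),(10.2,-54.2)],[(300,222),(386,222),(384,276),(274,250),(274,276)])
go(r[0][0],r[0][1],.086,r[1]+180)
E
```

```text
[[299.6000061035156, 224.6999969482422], [385.29998779296875, 223.1999969482422], [383.0, 274.79998779296875], [272.8999938964844, 251.5], [273.70001220703125, 278.3999938964844]] resid [[-0.2, 0.1], [0.0, -0.5], [0.3, 0.4], [1.0, 0.0], [-1.1, -0.1]] [0.4033 0.289 ] -161.41
now [0.4266 0.3095 0.2212] yaw 17.59 t 49.7 turn [ 0.03 -0.01 -1.01] shift [-2.87  1.2  13.52] rows 0.1 2.3
```

D was knocked about 3 cm, to (0.403, 0.289). I'll re-centre over it and measure again.

Request:
{"method": "drive_tool", "body": {
  "motion": [
    [[-2.87, 1.2, 0], [0, 0, -1], -0.1],
    [[0, 0, 0], [0, 0, 0], -0.1],
    [[0, 0, 0], [0, 0, 0], -0.1],
    [[0, 0, 0], [0, 0, 0], -0.1],
    [[0, 0, 0], [0, 0, 0], -0.1]
  ]
}}

```text
time: 50.35
position: [0.4026, 0.2906, 0.2213]
tool_rot: [-3.099, -0.51, 0.0]
ft_force: [0.0, 0.4, -0.6]
grip_width: 0.451
grip_force: 0.0
```

```bash
python3 - <<'E'
from h import *
shot("wrist","d2");C,im=load("d2")
M=[(-32.2,-32.2),(-32.2,32.2),(10.2,32.2),(-10.2,-54.2),(10.2,-54.2)]
a=np.radians(-161.41);Q=np.array([[np.cos(a),-np.sin(a)],[np.sin(a),np.cos(a)]])
W=np.array(M)/1e3@Q.T+[.4033,.289];px=proj(C,np.c_[W,np.full(5,.012)])
r=bycorners("d2",M,px)
go(r[0][0],r[0][1],.086,r[1]+180)
E
```

```text
[[286.6000061035156, 185.6999969482422], [373.29998779296875, 186.6999969482422], [370.79998779296875, 240.8000030517578], [258.3999938964844, 213.8000030517578], [258.29998779296875, 243.5]] resid [[0.5, -0.2], [-0.1, -0.2], [0.3, 0.6], [1.2, -0.1], [-1.9, -0.0]] [0.4031 0.2889] -161.39
now [0.4026 0.2905 0.2212] yaw 18.70 t 50.4 turn [-0.04  0.01  0.1 ] shift [ 0.    0.17 13.52] rows 0.0 2.3
```

Request:
{"method": "drive_tool", "body": {
  "motion": [
    [[0, 0.17, 3], [0, 0, 0], -0.1],
    [[0, 0, 5], [0, 0, 0], -0.1],
    [[0, 0, 3.5], [0, 0, 0], -0.1],
    [[0, 0, 2], [0, 0, 0], -0.1],
    [[0, 0, 0], [0, 0, 0], -0.1],
    [[0, 0, 0], [0, 0, 0], -0.8],
    [[0, 0, 0], [0, 0, 0], -0.8],
    [[0, 0, 0], [0, 0, 0], -0.8],
    [[0, 0, 0], [0, 0, 0], -0.8],
    [[0, 0, 0], [0, 0, 0], -0.8],
    [[0, 0, 0], [0, 0, 0], -0.8],
    [[0, 0, 0], [0, 0, 0], -0.8]
  ],
  "force": 40
}}

```text
time: 51.9
position: [0.4038, 0.2889, 0.0872]
tool_rot: [3.1, 0.509, 0.003]
ft_force: [-1.2, -1.0, 7.0]
grip_width: 0.225
grip_force: 40.0
```

```bash
python3 - <<'E'
from h import *
s,m,y=pose();print(s["grip_width"],s["grip_force"],s["ft_force"])
d=np.array([.4031,.2889,0])-s["position"];print("module in tool mm",(m.T@d*1e3).round(2))
go(.5605,-.1595,.22,84.8)
E
```

```text
0.22486760849952198 40.000036116689444 [-1.2363 -1.0016  6.9723]
module in tool mm [-0.75 -0.28 87.23]
now [0.4038 0.2889 0.0872] yaw 18.66 t 51.9 turn [  0.07  -0.07 -66.14] shift [-43.23  19.67 -13.28] rows 6.6 8.2
```

Request:
{"method": "drive_tool", "body": {
  "motion": [
    [[0, 0, -1.3], [0, 0, 0], -0.8],
    [[0, 0, -5], [0, 0, 0], -0.8],
    [[0, 0, -5], [0, 0, 0], -0.8],
    [[0, 0, -2], [0, 0, 0], -0.8],
    [[0, 0, 0], [0, 0, -9.5], -0.8],
    [[0, 0, 0], [0, 0, -9.5], -0.8],
    [[0, 0, 0], [0, 0, -9.5], -0.8],
    [[0, 0, 0], [0, 0, -9.5], -0.8],
    [[0, 0, 0], [0, 0, -9.5], -0.8],
    [[0, 0, 0], [0, 0, -9.5], -0.8],
    [[0, 0, 0], [0, 0, -9.1], -0.8]
  ]
}}

```text
time: 53.28
position: [0.4023, 0.2877, 0.2181]
tool_rot: [-2.315, -2.124, 0.004]
ft_force: [-0.3, -0.2, -3.2]
grip_width: 0.227
grip_force: 40.0
```

Request:
{"method": "drive_tool", "body": {
  "motion": [
    [[-5.4, 2.4, 0], [0, 0, 0], -0.8],
    [[-5.4, 2.4, 0], [0, 0, 0], -0.8],
    [[-5.4, 2.4, 0], [0, 0, 0], -0.8],
    [[-5.4, 2.5, 0], [0, 0, 0], -0.8],
    [[-5.4, 2.5, 0], [0, 0, 0], -0.8],
    [[-5.4, 2.5, 0], [0, 0, 0], -0.8],
    [[-5.4, 2.5, 0], [0, 0, 0], -0.8],
    [[-5.4, 2.5, 0], [0, 0, 0], -0.8],
    [[0, 0, 0], [0, 0, 0], -0.8],
    [[0, 0, 0], [0, 0, 0], -0.8],
    [[0, 0, 0], [0, 0, 0], -0.8],
    [[0, 0, 0], [0, 0, 0], -0.8]
  ]
}}

```text
time: 54.78
position: [0.5596, -0.1584, 0.2193]
tool_rot: [2.318, 2.12, -0.001]
ft_force: [0.0, -0.2, -3.2]
grip_width: 0.225
grip_force: 40.0
```

```bash
python3 - <<'E'
from h import *
shot("wrist","d3");s,m,y=pose();print(s["grip_width"],s["grip_force"],s["ft_force"])
held("d3",[(-32.2,-32.2),(-32.2,32.2)],.0752)
go(.5605,-.1595,.0992,84.8)
E
```

```text
0.22623794551246265 39.99919750727713 [-0.252   0.3008 -3.4156]
px [[252.3000030517578, 234.8000030517578], [403.5, 234.6999969482422]] [[252.10000610351562, 234.6999969482422], [401.6000061035156, 235.1999969482422]] off mm [[0.02, -0.08], [-0.26, -0.77]]
centre in tool mm [-0.12 -0.56] twist deg 0.25
now [ 0.5597 -0.1587  0.2194] yaw 84.87 t 54.8 turn [0.   0.04 0.07] shift [-0.08  0.08 12.02] rows 0.0 2.0
```

Request:
{"method": "drive_tool", "body": {
  "motion": [
    [[-0.04, 0.11, 3], [0, 0, 0], -0.8],
    [[0, 0, 4], [0, 0, 0], -0.8],
    [[0, 0, 3], [0, 0, 0], -0.8],
    [[0, 0, 0], [0, 0, 0], -0.8],
    [[0, 0, 0], [0, 0, 0], -0.8],
    [[0, 0, 0], [0, 0, 0], -0.8],
    [[0, 0, 0], [0, 0, 0], -0.8],
    [[0, 0, 0], [0, 0, 0], -0.8]
  ]
}}

```text
time: 55.82
position: [0.5611, -0.1603, 0.1198]
tool_rot: [2.32, 2.117, 0.0]
ft_force: [-0.6, -0.1, -2.6]
grip_width: 0.227
grip_force: 40.0
```

```bash
python3 - <<'E'
from h import *
shot("wrist","d4");go(.5605,-.1595,.0992,84.8)
E
```

```text
now [ 0.561  -0.1603  0.1196] yaw 84.76 t 55.9 turn [ 0.02  0.02 -0.04] shift [ 0.08 -0.06  2.04] rows 0.0 0.3
```

Request:
{"method": "drive_tool", "body": {
  "motion": [
    [[0.12, -0.03, 0.3], [0, 0, 0], -0.8],
    [[0, 0, 0], [0, 0, 0], -0.8],
    [[0, 0, 0.4], [0, 0, 0], -0.8],
    [[0, 0, 0.4], [0, 0, 0], -0.8],
    [[0, 0, 0.3], [0, 0, 0], -0.8],
    [[0, 0, 0.3], [0, 0, 0], -0.8],
    [[0, 0, 0.3], [0, 0, 0], -0.8],
    [[0, 0, 0], [0, 0, 0], -0.8],
    [[0, 0, 0], [0, 0, 0], -0.8],
    [[0, 0, 0], [0, 0, 0], -0.8]
  ]
}}

```text
time: 57.12
position: [0.5609, -0.1589, 0.0993]
tool_rot: [2.32, 2.118, 0.0]
ft_force: [0.0, 0.4, -1.2]
grip_width: 0.224
grip_force: 40.0
```

Request:
{"method": "drive_tool", "body": {
  "motion": [
    [[0, 0, 0.1], [0, 0, 0], -0.8],
    [[0, 0, 0], [0, 0, 0], -0.8],
    [[0, 0, 0], [0, 0, 0], -0.1],
    [[0, 0, 0], [0, 0, 0], -0.1],
    [[0, 0, 0], [0, 0, 0], -0.1],
    [[0, 0, 0], [0, 0, 0], -0.1],
    [[0, 0, -2], [0, 0, 0], -0.1],
    [[0, 0, -5], [0, 0, 0], -0.1],
    [[0, 0, -6], [0, 0, 0], -0.1],
    [[0, 0, -5], [0, 0, 0], 1],
    [[0, 0, 0], [0, 0, 0], 1],
    [[0, 0, 0], [0, 0, 0], 1]
  ]
}}

```text
time: 58.62
position: [0.5606, -0.1589, 0.2787]
tool_rot: [2.32, 2.118, -0.001]
ft_force: [0.4, 0.1, -0.3]
grip_width: 0.708
grip_force: 0.0
```

Request:
{"method": "drive_tool", "body": {
  "motion": [
    [[-1, 0, 0], [0, 0, 0], 1],
    [[0, 0, 0], [0, 0, 0], 1],
    [[0, 0, 0], [0, 0, 0], 1],
    [[0, 0, 0], [0, 0, 0], 1]
  ]
}}

```text
time: 59.12
position: [0.5598, -0.1685, 0.2779]
tool_rot: [-2.319, -2.118, -0.0]
ft_force: [-0.7, 0.1, 0.3]
grip_width: 0.991
grip_force: 0.0
```

```bash
python3 - <<'E'
from h import *
shot("wrist","f5");C,im=load("f5")
cv2.imwrite("pics/f5c.png",cv2.resize(im[90:320,180:480],None,fx=2.5,fy=2.5,interpolation=cv2.INTER_CUBIC))
th=1.74;print(pose()[0]["position"])
E
```

```text
[ 0.5598 -0.1685  0.2781]
```

View pics/f5c.png

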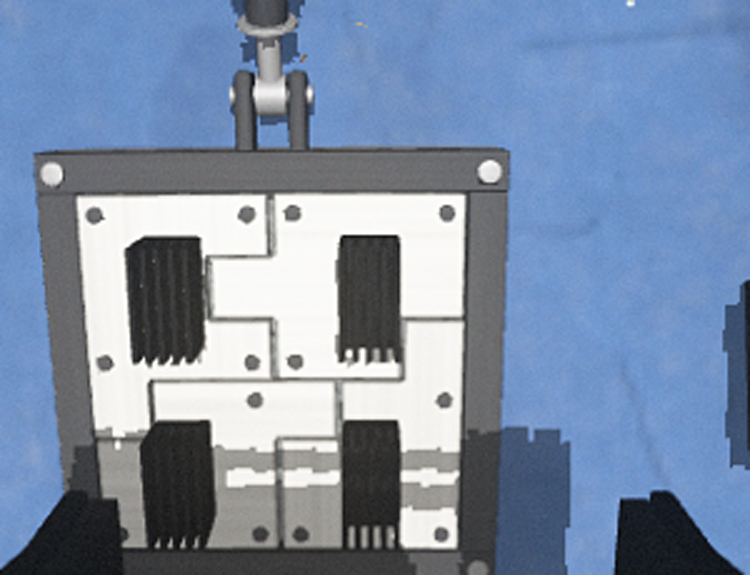

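All four plates interlock and lie flush. Next I'll go back to the bar's knob.

```bash
python3 - <<'E'
from h import *
go(.5118,-.3355,.37,84.8)
E
```

```text
now [ 0.5598 -0.1685  0.2781] yaw 84.81 t 59.2 turn [-0.02 -0.02  0.01] shift [-17.06  -3.27  -9.19] rows 0.0 3.3
```

Request:
{"method": "drive_tool", "body": {
  "motion": [
    [[0, 0, -4.6], [0, 0, 0], 1],
    [[0, 0, -4.6], [0, 0, 0], 1],
    [[-4.3, -0.8, 0], [0, 0, 0], 1],
    [[-4.3, -0.8, 0], [0, 0, 0], 1],
    [[-4.3, -0.8, 0], [0, 0, 0], 1],
    [[-4.2, -0.9, 0], [0, 0, 0], 1],
    [[0, 0, 0], [0, 0, 0], 1],
    [[0, 0, 0], [0, 0, 0], 1],
    [[0, 0, 0], [0, 0, 0], 1],
    [[0, 0, 0], [0, 0, 0], 1]
  ]
}}

```text
time: 60.42
position: [0.512, -0.3348, 0.3705]
tool_rot: [2.318, 2.12, -0.0]
ft_force: [-0.3, -0.5, -0.4]
grip_width: 1.002
grip_force: 0.0
```

```bash
python3 - <<'E'
from h import *
go(.5118,-.3355,.2384,84.8)
E
```

```text
now [ 0.512  -0.3348  0.3705] yaw 84.90 t 60.4 turn [0.01 0.03 0.1 ] shift [-0.07 -0.01 13.21] rows 0.0 2.2
```

Request:
{"method": "drive_tool", "body": {
  "motion": [
    [[-0.07, 0, 3], [0, 0, 0], 1],
    [[0, 0, 4], [0, 0, 0], 1],
    [[0, 0, 4], [0, 0, 0], 1],
    [[0, 0, 2.2], [0, 0, 0], 1],
    [[0, 0, 0], [0, 0, 0], -0.8],
    [[0, 0, 0], [0, 0, 0], -0.8],
    [[0, 0, 0], [0, 0, 0], -0.8],
    [[0, 0, 0], [0, 0, 0], -0.8],
    [[0, 0, 0], [0, 0, 0], -0.8],
    [[0, 0, 0], [0, 0, 0], -0.8],
    [[0, 0, 0], [0, 0, 0], -0.8],
    [[0, 0, 0], [0, 0, 0], -0.8]
  ],
  "force": 20
}}

```text
time: 61.92
position: [0.5118, -0.3369, 0.2383]
tool_rot: [2.319, 2.117, 0.001]
ft_force: [2.1, -1.3, -1.2]
grip_width: 0.246
grip_force: 20.0
```

Request:
{"method": "drive_tool", "body": {
  "motion": [
    [[0, 0, 0], [0, 0, 0], -0.8],
    [[0, 0, 0], [0, 0, 0], -0.8],
    [[0, 0, 0], [0, 0, 0], -0.8]
  ]
}}

```text
time: 62.3
position: [0.5117, -0.3369, 0.2383]
tool_rot: [2.32, 2.117, 0.001]
ft_force: [4.2, -1.0, -1.7]
grip_width: 0.243
grip_force: 20.0
```

```bash
python3 - <<'E'
from h import *
s,m,y=pose();P=s["position"]
a=np.radians(-95.17);ex=np.array([np.cos(a),np.sin(a)]);ey=np.array([-ex[1],ex[0]])
d=P[:2]-[.5247,-.1894];fx,fy,fz=d@ex,d@ey,P[2]-.051;th0=np.arctan2(fz-.03,-(fx-.092))-np.arctan2(.03,.162)
print(fx,fy,fz,"theta",th0,"rad",np.hypot(fx-.092,fz-.03))
th=np.linspace(th0,0,13)
x=.092-.162*np.cos(th)+.03*np.sin(th);z=.03+.162*np.sin(th)+.03*np.cos(th)
print(np.c_[th[1:],-np.diff(x)*100,-np.diff(z)*100].round(2), "offset",fx-x[0],fz-z[0])
print("final world",np.array([.5247,-.1894])+ex*x[-1],z[-1]+.051)
E
```

```text
0.14806988876445717 0.00038589114519104215 0.18725573664164238 theta 1.7301855671223088 rad 0.1669526853116301
[[ 1.59  2.29 -0.63]
 [ 1.44  2.35 -0.3 ]
 [ 1.3   2.37  0.04]
 [ 1.15  2.34  0.38]
 [ 1.01  2.26  0.72]
 [ 0.87  2.14  1.03]
 [ 0.72  1.97  1.33]
 [ 0.58  1.75  1.6 ]
 [ 0.43  1.51  1.83]
 [ 0.29  1.23  2.03]
 [ 0.14  0.92  2.19]
 [ 0.    0.6   2.3 ]] offset 0.0007382912646969331 0.002070639682802522
final world [ 0.531  -0.1197] 0.11099999999999999
```

Request:
{"method": "drive_tool", "body": {
  "motion": [
    [[2.3, 0, -0.6], [0, 0, 0], -0.8],
    [[2.35, 0, -0.3], [0, 0, 0], -0.8],
    [[2.35, 0, 0.05], [0, 0, 0], -0.8],
    [[2.35, 0, 0.4], [0, 0, 0], -0.8],
    [[2.25, 0, 0.7], [0, 0, 0], -0.8],
    [[2.15, 0, 1.05], [0, 0, 0], -0.8],
    [[1.95, 0, 1.35], [0, 0, 0], -0.8],
    [[1.75, 0, 1.6], [0, 0, 0], -0.8],
    [[1.5, 0, 1.85], [0, 0, 0], -0.8],
    [[1.25, 0, 2], [0, 0, 0], -0.8],
    [[0.9, 0, 2.2], [0, 0, 0], -0.8]
  ]
}}

```text
time: 63.68
position: [0.5306, -0.125, 0.1344]
tool_rot: [-2.319, -2.119, -0.001]
ft_force: [2.9, -2.3, 1.7]
grip_width: 0.248
grip_force: 20.0
```

```bash
python3 - <<'E'
from h import *
go(.531,-.1197,.111,84.8);s=pose()[0];print(s["ft_force"],s["grip_width"])
E
```

```text
now [ 0.5306 -0.125   0.1344] yaw 84.84 t 63.7 turn [ 0.02 -0.03  0.04] shift [ 0.53 -0.01  2.34] rows 0.0 0.4
[ 2.8622 -2.2653  1.7293] 0.24845213129905927
```

Request:
{"method": "drive_tool", "body": {
  "motion": [
    [[0.3, 0, 1], [0, 0, 0], -0.8],
    [[0.25, 0, 1], [0, 0, 0], -0.8],
    [[0, 0, 0.4], [0, 0, 0], -0.8],
    [[0, 0, 0], [0, 0, 0], -0.8],
    [[0, 0, 0], [0, 0, 0], -0.8],
    [[0, 0, 0], [0, 0, 0], -0.8]
  ]
}}

```text
time: 64.42
position: [0.5311, -0.1191, 0.1105]
tool_rot: [-2.318, -2.118, -0.004]
ft_force: [5.2, 3.7, -3.9]
grip_width: 0.242
grip_force: 20.0
```

Request:
{"method": "drive_tool", "body": {
  "motion": [
    [[0, 0, 0.4], [0, 0, 0], -0.8],
    [[0, 0, 0], [0, 0, 0], -0.8],
    [[0, 0, 0], [0, 0, 0], -0.8],
    [[0, 0, 0], [0, 0, 0], -0.8]
  ]
}}

```text
time: 64.92
position: [0.5312, -0.1187, 0.107]
tool_rot: [-2.317, -2.118, -0.004]
ft_force: [3.7, 4.6, -0.6]
grip_width: 0.248
grip_force: 20.0
```

Request:
{"method": "drive_tool", "body": {
  "motion": [
    [[0, 0, 0], [0, 0, 0], -0.1],
    [[0, 0, 0], [0, 0, 0], -0.1],
    [[0, 0, 0], [0, 0, 0], -0.1],
    [[0, 0, 0], [0, 0, 0], -0.1],
    [[0, 0, -3], [0, 0, 0], -0.1],
    [[0, 0, -3], [0, 0, 0], -0.1],
    [[0, 0, 0], [0, 0, 0], -1],
    [[0, 0, 0], [0, 0, 0], -1],
    [[0, 0, 0], [0, 0, 0], -1],
    [[0, 0, 0], [0, 0, 0], -1],
    [[0, 0, 0], [0, 0, 0], -1],
    [[0, 0, 0], [0, 0, 0], -1]
  ]
}}

```text
time: 66.42
position: [0.531, -0.1212, 0.1671]
tool_rot: [-2.32, -2.118, 0.0]
ft_force: [-0.1, -0.3, 0.0]
grip_width: 0.005
grip_force: 0.0
```

Request:
{"method": "drive_tool", "body": {
  "motion": [
    [[0, 0, 1], [0, 0, 0], -1],
    [[0, 0, 0.8], [0, 0, 0], -1],
    [[0, 0, 0.2], [0, 0, 0], -1],
    [[0, 0, 0.2], [0, 0, 0], -1],
    [[0, 0, 0], [0, 0, 0], -1],
    [[0, 0, 0], [0, 0, 0], -1]
  ]
}}

```text
time: 67.18
position: [0.5305, -0.1211, 0.1461]
tool_rot: [-2.32, -2.117, 0.003]
ft_force: [-4.8, -0.2, 8.7]
grip_width: 0.002
grip_force: 4.5
```

Request:
{"method": "drive_tool", "body": {
  "motion": [
    [[0, 0, 0.2], [0, 0, 0], -1],
    [[0, 0, 0], [0, 0, 0], -1],
    [[0, 0, 0], [0, 0, 0], -1],
    [[0, 0, 0], [0, 0, 0], -1]
  ]
}}

```text
time: 67.68
position: [0.5307, -0.121, 0.1459]
tool_rot: [-2.32, -2.118, 0.006]
ft_force: [-9.8, 1.4, 23.2]
grip_width: 0.007
grip_force: 11.6
```

Request:
{"method": "drive_tool", "body": {
  "motion": [
    [[0, 0, -2], [0, 0, 0], -1],
    [[0, 0, -5], [0, 0, 0], -0.1],
    [[0, 0, -5], [0, 0, 0], -0.1],
    [[4, 0.3, -1], [0, 0, 0], -0.1],
    [[3, 0.2, 0], [0, 0, 0], -0.1],
    [[0, 0, 0], [0, 0, 0], -0.1],
    [[0, 0, 0], [0, 0, 0], -0.1],
    [[0, 0, 0], [0, 0, 0], -0.1],
    [[0, 0, 0], [0, 0, 0], -0.1]
  ]
}}

```text
time: 68.8
position: [0.5423, -0.0531, 0.273]
tool_rot: [-2.322, -2.116, 0.0]
ft_force: [-0.1, 0.4, -1.4]
grip_width: 0.451
grip_force: 0.0
```

```bash
python3 - <<'E'
from h import *
shot("wrist","n1");C,im=load("n1")
a=np.radians(-95.17);ex=np.array([np.cos(a),np.sin(a)]);ey=np.array([-ex[1],ex[0]]);c=np.array([.5247,-.1894])
f=lambda x,y,z:np.r_[c+ex*x+ey*y,z]
p=proj(C,[f(-.098-.05*np.sin(1.),0,.012+.05*np.cos(1.)),f(-.098,0,.012),f(-.07,0,.06)]);print(p)
v=cv2.cvtColor(im,cv2.COLOR_BGR2HSV)[:,:,2];m=(v<55).astype(np.uint8)
n,l,s,ce=cv2.connectedComponentsWithStats(m)
for i in range(1,n):
    if s[i,4]>150 and np.hypot(*(ce[i]-p[0]))<200: print(s[i],ce[i])
cv2.imwrite("pics/n1c.png",im[100:420,150:550])
for t in (.6,.7,.8,.9,1.,1.1,1.2,1.3):
    print(t,proj(C,[f(-.098-.05*np.sin(t),0,.012+.05*np.cos(t))]))
E
```

```text
[[321.0351 217.5343]
 [321.7796 255.9136]
 [321.3227 306.9332]]
[ 229  287   68   54 2296] [266.8354 319.7683]
[ 348  287   79   54 2595] [382.857  320.1437]
[308 292  26  33 698] [320.9341 308.2278]
[  57  299  216  115 6676] [179.235  345.4852]
[258 377  56  37 841] [286.7229 395.7669]
[333 378  37  37 711] [357.7581 394.9691]
0.6 [[320.9152 238.6338]]
0.7 [[320.9314 232.7913]]
0.8 [[320.9572 227.282 ]]
0.9 [[320.992  222.1763]]
1.0 [[321.0351 217.5343]]
1.1 [[321.0855 213.4054]]
1.2 [[321.1425 209.8276]]
1.3 [[321.205  206.8276]]
```

View pics/n1c.png

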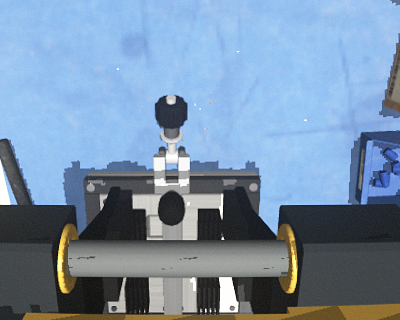

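The bar's knob is at full-frame (321,307), exactly where a flat bar would put it. The nut is at (321,211), so the bolt leans about 1.1 rad.

```bash
python3 - <<'E'
from h import *
go(.5375,-.0474,.0887,84.8)
t=np.linspace(1.1,0,8);print(np.c_[np.diff(.05*np.sin(t))*100,-np.diff(.05*np.cos(t))*100].round(2))
E
```

```text
now [ 0.5423 -0.0528  0.2731] yaw 84.70 t 68.8 turn [-0.02 -0.   -0.1 ] shift [ 0.5  -0.53 18.44] rows 0.0 3.1
[[-0.41 -0.67]
 [-0.51 -0.6 ]
 [-0.6  -0.51]
 [-0.67 -0.41]
 [-0.73 -0.3 ]
 [-0.76 -0.18]
 [-0.78 -0.06]]
```

Request:
{"method": "drive_tool", "body": {
  "motion": [
    [[0.5, -0.53, 5], [0, 0, 0], -0.1],
    [[0, 0, 5], [0, 0, 0], -0.1],
    [[0, 0, 4], [0, 0, 0], -0.1],
    [[0, 0, 3], [0, 0, 0], -0.1],
    [[0, 0, 1.4], [0, 0, 0], -0.1],
    [[0, 0, 0], [0, 0, 0], -0.1],
    [[0, 0, 0], [0, 0, 0], -0.8],
    [[0, 0, 0], [0, 0, 0], -0.8],
    [[0, 0, 0], [0, 0, 0], -0.8],
    [[0, 0, 0], [0, 0, 0], -0.8],
    [[0, 0, 0], [0, 0, 0], -0.8],
    [[0, 0, 0], [0, 0, 0], -0.8]
  ],
  "force": 15
}}

```text
time: 70.35
position: [0.5377, -0.0463, 0.0894]
tool_rot: [2.32, 2.118, 0.0]
ft_force: [-1.0, 1.5, 3.3]
grip_width: 0.27
grip_force: 15.0
```

Request:
{"method": "drive_tool", "body": {
  "motion": [
    [[-0.4, 0, -0.65], [0, 0, 0], -0.8],
    [[-0.5, 0, -0.6], [0, 0, 0], -0.8],
    [[-0.6, 0, -0.5], [0, 0, 0], -0.8],
    [[-0.7, 0, -0.4], [0, 0, 0], -0.8],
    [[-0.75, 0, -0.3], [0, 0, 0], -0.8],
    [[-0.75, 0, -0.2], [0, 0, 0], -0.8],
    [[-0.8, 0, -0.05], [0, 0, 0], -0.8],
    [[0, 0, 0], [0, 0, 0], -0.8],
    [[0, 0, 0], [0, 0, 0], -0.8],
    [[0, 0, 0], [0, 0, 0], -0.8]
  ]
}}

```text
time: 71.6
position: [0.5337, -0.0915, 0.1179]
tool_rot: [2.32, 2.117, -0.001]
ft_force: [-2.6, 3.2, 9.9]
grip_width: 0.269
grip_force: 15.0
```

```bash
python3 - <<'E'
from h import *
a=np.radians(-95.17);ex=np.array([np.cos(a),np.sin(a)]);c=np.array([.5247,-.1894]);t=c-.098*ex
go(*t,.116,84.8);s=pose()[0];print(s["ft_force"],s["grip_width"])
E
```

```text
now [ 0.5337 -0.0915  0.1179] yaw 84.76 t 71.6 turn [-0.    0.05 -0.04] shift [-0.04 -0.01  0.19] rows 0.0 0.0
[-2.6075  3.1789  9.8836] 0.26923630522051156
```

Request:
{"method": "drive_tool", "body": {
  "motion": [
    [[-0.2, 0, 0], [0, 0, 0], -0.8],
    [[-0.2, 0, 0], [0, 0, 0], -0.8],
    [[0, 0, 0], [0, 0, 0], -0.8],
    [[0, 0, 0], [0, 0, 0], -0.8],
    [[0, 0, 0], [0, 0, 0], -0.8]
  ]
}}

```text
time: 72.22
position: [0.5334, -0.095, 0.1179]
tool_rot: [2.32, 2.118, -0.0]
ft_force: [-3.6, 3.6, 8.6]
grip_width: 0.267
grip_force: 15.0
```

Request:
{"method": "drive_tool", "body": {
  "motion": [
    [[-0.2, 0, 0], [0, 0, 0], -0.8],
    [[-0.1, 0, 0], [0, 0, 0], -0.8],
    [[0, 0, 0], [0, 0, 0], -0.8],
    [[0, 0, 0], [0, 0, 0], -0.8],
    [[0, 0, 0], [0, 0, 0], -0.8]
  ]
}}

```text
time: 72.85
position: [0.5331, -0.0983, 0.1178]
tool_rot: [2.32, 2.117, -0.001]
ft_force: [-2.7, 3.1, 9.1]
grip_width: 0.265
grip_force: 15.0
```

```bash
python3 - <<'E'
from h import *
shot("wrist","n2");C,im=load("n2");print(pose()[0]["ft_force"])
shot("scene","s2");shot("top","t2")
E
```

```text
[-3.0058  3.048   8.1846]
```

Request:
{"method": "drive_tool", "body": {
  "motion": [
    [[0, 0, 0], [0, 0, 0], -0.1],
    [[0, 0, 0], [0, 0, 0], -0.1],
    [[0, 0, 0], [0, 0, 0], -0.1],
    [[0, 0, 0], [0, 0, 0], -0.1],
    [[0, 0, -3], [0, 0, 0], -0.1],
    [[0, 0, -5], [0, 0, 0], -0.1],
    [[0, 0, -5], [0, 0, 0], -0.1],
    [[3, 0, -2], [0, 0, 0], -0.1],
    [[0, 0, 0], [0, 0, 0], -0.1],
    [[0, 0, 0], [0, 0, 0], -0.1],
    [[0, 0, 0], [0, 0, 0], -0.1],
    [[0, 0, 0], [0, 0, 0], -0.1]
  ]
}}

```text
time: 74.5
position: [0.5352, -0.0692, 0.2654]
tool_rot: [-2.321, -2.116, 0.001]
ft_force: [-0.4, -0.9, 0.1]
grip_width: 0.445
grip_force: 0.0
```

```bash
cat > nut.py <<'E'
from h import *
import sys
shot("wrist",sys.argv[1]);C,im=load(sys.argv[1])
a=np.radians(-95.17);ex=np.array([np.cos(a),np.sin(a)]);ey=np.array([-ex[1],ex[0]]);c=np.array([.5247,-.1894])
f=lambda x,y,z:np.r_[c+ex*x+ey*y,z]
for t in (0,.1,.2): # nut silhouette for a cylinder r 12, half length 10 at angle t
    A=np.array([-np.sin(t),np.cos(t)]);B=np.array([A[1],-A[0]]);o=np.array([-.098,.012])+.05*A
    P=[f((o+h*A+.012*np.cos(k)*B)[0],.012*np.sin(k),(o+h*A+.012*np.cos(k)*B)[1]) for h in(-.01,.01) for k in np.linspace(0,6.2,24)]
    p=proj(C,P);print(t,"pred box",p.min(0).round(1),p.max(0).round(1))
print("bar knob pred",proj(C,[f(-.07,0,.0755)]))
v=cv2.cvtColor(im,cv2.COLOR_BGR2HSV)[:,:,2];n,l,s,ce=cv2.connectedComponentsWithStats((v<55).astype(np.uint8))
for i in range(1,n):
    if s[i,4]>120 and abs(ce[i][0]-320)<80: print(s[i],ce[i].round(1))
print(pose()[0]["position"])
E
python3 nut.py n3
```

```text
0 pred box [312.3 240.4] [344.6 278.6]
0.1 pred box [312.2 235.1] [344.6 271.5]
0.2 pred box [312.1 229.8] [344.7 263.9]
bar knob pred [[328.4377 300.1688]]
[315 276  27  35 733] [328.  293.4]
[ 229  287   73   54 2708] [271.  318.3]
[ 355  287   72   54 2659] [383.8 318.2]
[    0   289   640   191 41230] [281.4 427.1]
[280 377  24  36 718] [291.6 393.2]
[354 377  24  35 643] [365.4 392.3]
[ 0.5353 -0.069   0.2656]
```

```bash
python3 - <<'E'
from h import *
C,im=load("n3");g=cv2.cvtColor(im,cv2.COLOR_BGR2HSV)
print("v col",[(r,int(np.median(g[r:r+3,322:335,2])),int(np.median(g[r:r+3,322:335,1]))) for r in range(180,312,4)])
for r in (200,215,230,245,260,270): print(r,g[r,296:362:3,2].tolist())
C,im=load("n1");g=cv2.cvtColor(im,cv2.COLOR_BGR2HSV)
for r in (205,215): print("n1",r,g[r,296:350:3,2].tolist(),g[r,296:350:3,1].tolist())
E
```

```text
v col [(180, 241, 93), (184, 240, 92), (188, 237, 94), (192, 237, 95), (196, 238, 98), (200, 238, 97), (204, 239, 98), (208, 240, 94), (212, 241, 89), (216, 242, 92), (220, 243, 94), (224, 243, 94), (228, 243, 94), (232, 229, 85), (236, 171, 15), (240, 59, 71), (244, 88, 30), (248, 84, 29), (252, 82, 29), (256, 252, 1), (260, 251, 1), (264, 67, 35), (268, 64, 38), (272, 147, 4), (276, 48, 43), (280, 41, 46), (284, 44, 36), (288, 51, 30), (292, 44, 30), (296, 46, 23), (300, 43, 26), (304, 43, 24), (308, 42, 16)]
200 [240, 241, 241, 241, 241, 239, 238, 240, 240, 240, 238, 236, 237, 236, 235, 235, 237, 239, 240, 240, 240, 242]
215 [235, 235, 232, 234, 235, 237, 238, 239, 242, 240, 241, 242, 242, 243, 242, 242, 241, 242, 242, 242, 239, 238]
230 [236, 236, 236, 234, 237, 236, 239, 221, 239, 242, 240, 243, 244, 246, 225, 246, 242, 242, 243, 241, 240, 240]
245 [235, 236, 236, 234, 234, 253, 204, 92, 69, 85, 87, 89, 92, 81, 82, 94, 251, 228, 241, 239, 238, 238]
260 [201, 205, 202, 200, 202, 254, 57, 71, 69, 238, 252, 250, 255, 63, 71, 69, 223, 142, 186, 191, 188, 189]
270 [150, 148, 147, 139, 126, 255, 252, 139, 131, 51, 62, 64, 63, 131, 246, 240, 171, 80, 93, 91, 87, 80]
n1 205 [239, 240, 239, 60, 64, 70, 61, 62, 56, 61, 64, 67, 70, 61, 243, 237, 239, 243] [94, 91, 100, 94, 76, 84, 84, 90, 100, 88, 80, 88, 84, 75, 99, 99, 58, 93]
n1 215 [239, 240, 239, 115, 61, 67, 69, 67, 62, 62, 66, 64, 65, 62, 245, 239, 239, 239] [97, 94, 96, 111, 100, 69, 74, 80, 82, 103, 66, 80, 75, 82, 87, 90, 93, 93]
```

```bash
python3 - <<'E'
from h import *
C,im=load("n3");g=cv2.cvtColor(im,cv2.COLOR_BGR2GRAY)
a=np.radians(-95.17);ex=np.array([np.cos(a),np.sin(a)]);ey=np.array([-ex[1],ex[0]]);c=np.array([.5247,-.1894])
f=lambda x,y,z:np.r_[c+ex*x+ey*y,z]
w=g[246:272,316:342]>150
ys,xs=np.nonzero(w);n,l,s,ce=cv2.connectedComponentsWithStats(w.astype(np.uint8));print(s[1:]+[316,246,0,0,0],ce[1:]+[316,246])
for t in (0,.03,.06,.1,.15): print(t,[proj(C,[f(-.098-L*np.sin(t),0,.012+L*np.cos(t))])[0].round(1).tolist() for L in (.06,.063,.066)], 'nut top far edge',proj(C,[f(-.098-.06*np.sin(t)-.012*np.cos(t),0,.012+.06*np.cos(t)-.012*np.sin(t))])[0].round(1))
# bar knob check
print(proj(C,[f(-.07-.011,0,.0755),f(-.07+.011,0,.0755)]).round(1))
E
```

```text
[[323 254  11  11 104]
 [316 269   8   3  10]
 [335 269   7   3  15]] [[328.0288 259.0096]
 [318.8    270.7   ]
 [338.5333 270.3333]]
0 [[328.4, 263.5], [328.4, 264.9], [328.4, 266.3]] nut top far edge [328.3 248. ]
0.03 [[328.4, 261.2], [328.4, 262.4], [328.4, 263.7]] nut top far edge [328.3 245.5]
0.06 [[328.4, 258.9], [328.4, 260.0], [328.4, 261.1]] nut top far edge [328.3 243. ]
0.1 [[328.4, 255.7], [328.4, 256.6], [328.4, 257.5]] nut top far edge [328.3 239.7]
0.15 [[328.4, 251.7], [328.4, 252.4], [328.4, 253.1]] nut top far edge [328.3 235.5]
[[328.4 286.6]
 [328.5 313.4]]
```

The bolt's tip appears at v≈259 where upright would put it at about 264, so it may lean slightly, by around 0.05. I'll push the nut from outside with closed fingers until it reaches its stop.

```bash
python3 - <<'E'
from h import *
go(.5373,-.0500,.125,84.8)
E
```

```text
now [ 0.5353 -0.069   0.2656] yaw 84.73 t 74.5 turn [-0.06 -0.02 -0.07] shift [ 1.91  0.03 14.06] rows 0.0 2.4
```

Request:
{"method": "drive_tool", "body": {
  "motion": [
    [[1.9, 0, 0], [0, 0, 0], -1],
    [[0, 0, 4], [0, 0, 0], -1],
    [[0, 0, 4], [0, 0, 0], -1],
    [[0, 0, 4], [0, 0, 0], -1],
    [[0, 0, 2], [0, 0, 0], -1],
    [[0, 0, 0], [0, 0, 0], -1],
    [[0, 0, 0], [0, 0, 0], -1],
    [[0, 0, 0], [0, 0, 0], -1]
  ]
}}

```text
time: 75.55
position: [0.5383, -0.0495, 0.1277]
tool_rot: [2.319, 2.116, 0.002]
ft_force: [-0.4, -0.4, 0.7]
grip_width: 0.005
grip_force: 0.0
```

Request:
{"method": "drive_tool", "body": {
  "motion": [
    [[-1, 0, 0], [0, 0, 0], -1],
    [[-0.5, 0, 0], [0, 0, 0], -1],
    [[-0.3, 0, 0], [0, 0, 0], -1],
    [[0, 0, 0], [0, 0, 0], -1],
    [[0, 0, 0], [0, 0, 0], -1],
    [[0, 0, 0], [0, 0, 0], -1]
  ]
}}

```text
time: 76.3
position: [0.5355, -0.0674, 0.1261]
tool_rot: [-2.32, -2.118, 0.001]
ft_force: [0.5, 0.4, -0.5]
grip_width: 0.004
grip_force: 0.0
```

Request:
{"method": "drive_tool", "body": {
  "motion": [
    [[-0.3, 0, 0], [0, 0, 0], -1],
    [[-0.2, 0, 0], [0, 0, 0], -1],
    [[0, 0, 0], [0, 0, 0], -1],
    [[0, 0, 0], [0, 0, 0], -1],
    [[0, 0, 0], [0, 0, 0], -1]
  ]
}}

```text
time: 76.92
position: [0.5354, -0.0706, 0.1263]
tool_rot: [-2.318, -2.118, -0.003]
ft_force: [0.8, 5.5, 1.8]
grip_width: 0.006
grip_force: 2.5
```

Request:
{"method": "drive_tool", "body": {
  "motion": [
    [[-0.2, 0, 0], [0, 0, 0], -1],
    [[0, 0, 0], [0, 0, 0], -1],
    [[0, 0, 0], [0, 0, 0], -1],
    [[0, 0, 0], [0, 0, 0], -1]
  ]
}}

```text
time: 77.42
position: [0.5353, -0.0709, 0.1264]
tool_rot: [-2.316, -2.119, -0.006]
ft_force: [0.6, 7.8, 0.6]
grip_width: 0.006
grip_force: 3.9
```

The position holds at frame x ≈ -0.119 while the force rises, so the bolt is at its upright stop. I'll back off and do a final numeric check.

Request:
{"method": "drive_tool", "body": {
  "motion": [
    [[1, 0, 0], [0, 0, 0], -1],
    [[2, 0, 0], [0, 0, 0], -1],
    [[0, 0, -5], [0, 0, 0], -1],
    [[0, 0, -5], [0, 0, 0], -1],
    [[0, 0, -4], [0, 0, 0], -1],
    [[-3, 0, 0], [0, 0, 0], -1],
    [[0, 0, 0], [0, 0, 0], -1],
    [[0, 0, 0], [0, 0, 0], -1],
    [[0, 0, 0], [0, 0, 0], -1],
    [[0, 0, 0], [0, 0, 0], -1]
  ]
}}

```text
time: 78.68
position: [0.5349, -0.0736, 0.266]
tool_rot: [-2.319, -2.119, 0.0]
ft_force: [0.3, 0.1, 0.4]
grip_width: 0.003
grip_force: 0.0
```

```bash
python3 - <<'E'
from h import *
shot("wrist","n4");C,im=load("n4");g=cv2.cvtColor(im,cv2.COLOR_BGR2GRAY)
a=np.radians(-95.17);ex=np.array([np.cos(a),np.sin(a)]);c=np.array([.5247,-.1894])
f=lambda x,z:np.r_[c+ex*x,z]
k=proj(C,[f(-.098,.075)])[0].round().astype(int);print(k)
w=g[k[1]-14:k[1]+14,k[0]-12:k[0]+12]>150
n,l,s,ce=cv2.connectedComponentsWithStats(w.astype(np.uint8));print(s[1:,4],ce[1:]+[k[0]-12,k[1]-14])
for t in (0,.05,.1): print(t,proj(C,[f(-.098-.065*np.sin(t),.012+.065*np.cos(t))])[0].round(1))
v=cv2.cvtColor(im,cv2.COLOR_BGR2HSV)[:,:,2];n,l,s,ce=cv2.connectedComponentsWithStats((v<55).astype(np.uint8))
for i in range(1,n):
    if s[i,4]>200 and abs(ce[i][0]-k[0])<20: print(s[i],ce[i].round(1))
print("knob pred",proj(C,[f(-.07,.0755),f(-.07,.06)]).round(1),pose()[0]["ft_force"],pose()[0]["position"])
E
```

```text
[328 259]
[101  11   9] [[327.604  259.2079]
 [317.8182 271.3636]
 [337.2222 271.4444]]
0 [327.9 259.7]
0.05 [327.9 255.4]
0.1 [327.9 251.1]
[  155   256   344    92 12725] [326.9 319.9]
[    0   369   640   111 32757] [311.8 443.6]
[329 377  24  31 514] [339.5 392. ]
[299 378  27  37 594] [313.8 394.8]
knob pred [[327.9 294.4]
 [327.8 286.4]] [ 0.4544  0.1761 -0.7477] [ 0.535  -0.0738  0.2661]
```

```bash
python3 -c "
from bench import ctrl
print(ctrl.close_job())"
```

```text
the job is handed in; nothing more can be done
None
```

The cold plate is loaded and the job is handed in at about 79 s: all four modules (A to D) sit flush and interlocked, the bar is down flat at its stop, and the swing bolt is upright in the fork.

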